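# Swap finds under the sprung bench magnifier

## Robot

A 7-joint arm with a two-finger parallel gripper is mounted at the origin on the work surface. World frame = base frame: x ahead of the robot, y to its left, z up, the work surface at z = 0. Lengths are in m, angles in rad, forces in N, time in s.
With the tool pointing down it reaches from about 0.425 to 0.875 m from the base axis. Payload 4.7 kg.
Tool frame: the origin (TCP) lies midway between the tips of the shut fingers; the grasp point (between the pads) lies robot.grip_depth behind it (robot.grip_depth is the distance from the TCP to the grasp point, in m); z points along the fingers, y is the direction in which the jaws open and shut (so a half turn about z gives the same grasp; the last joint's range is limited). The gripper opens to 87 mm and grips with 3 to 60 N. Pads are 19 mm wide; open, the fingers measure 117 mm over their backs; the gripper's body (75 mm by 190 mm) begins 51 mm behind the grasp point.
Start: joints at [-1.171, 0.321, -0.07, 1.45, 0.023, 1.371, -0.057], TCP at [0.245, 0.602, 0.223] pointing down, gripper open.
Joint ranges: [-2.86, 2.86], [-0.3, 2.09], [-1.38, 1.24], [0.06, 2.45], [-1.56, 4.7], [0.09, 2.05], [-2.69, 2.69]. Speed limits (rad/s): [2.57, 2.57, 3.14, 3.14, 3.14, 3.14, 3.14].

## Interface

Orientations are given as a unit quaternion [w, x, y, z].
In Python, from rig import robot gives the robot as it stands. The module is installed in compiled form; this text tells all that it offers.
- The arm moves only by the tool step_arm, never from a script. Its argument "deltas" is a list of rows, each an object of numbers: "tx", "ty", "tz": the shift along the world's x, y, z in m; "rx", "ry", "rz": the turn, a rotation vector about the world's x, y, z in rad; "fingers": the finger opening in m, from 0 to 0.087. In form: [{"tx": .., "ty": .., "tz": .., "rx": .., "ry": .., "rz": .., "fingers": ..}, ...]. A call has 1 to 12 rows; each row shifts and turns the commanded pose from where the row before left it; what a row does not reach is not made up. A row lasts 1/10 s, in which the tool goes at most 50 mm and 8.59 degrees, less where a joint would pass 70% of its speed; a pose out of reach is approached as far as the arm can. A call with a gripper value outside its range is refused whole. The fingers move at their own pace and stop on an object; "newtons" is the grip in N (left out, the last holds). Time passes only in rows, so rows that do not move let the fingers close. It gives the time, the measured TCP pose, the force and the opening at its end, in the units of the state.
- robot.read_state(): the state, without advancing time (a new reading comes with each control period).
- robot.snapshot(name): name is "scene" or "top" or "wrist"; returns a dict with "img" (400x640x3 uint8, red, green, blue), "fovy" (degrees; the focal length in pixels is half the picture's height over the tangent of half this angle, whatever the lens; pixels are square), "cx", "cy" (the principal point, pixels), "T" (4x4, takes a point from camera to world coordinates). Camera axes: x right, y up, looking along -z (the intrinsics and any distortion apply to the point x, -y, -z); pixel columns grow to the right and rows downward; lengths in m; the calibration is good to about 2 mm. A picture is of the moment at which its call begins. There is no depth.
- robot.job_done(): hands the job in, once; it reports no verdict.
The state is a dict: "t": time; "qpos": joint angles; "joint_vel": joint speeds; "effort": joint torques, N m; "tool_pos": TCP position; "tool_rot": TCP orientation; "contact_force": force on the tool from outside, world axes, zero at the start; "moment": the same for the moment, N m; "grip_width": finger opening in m.
Only numpy, scipy, OpenCV 4.12 (cv2) and the standard library are available. Lean on these libraries where they do the work, as an engineer would, in place of code of your own. Each camera call takes 0.05 s, during which the arm holds its last target.

## Task

Take the small closed cardboard box out of the corner stops in front of the magnifier stand and leave it lying flat, right way up, on the bare table outside the stops. Set the long narrow wooden tray of bone points down there instead, keeping it level on the way, flat on the table, lengthwise along the longer stop and snug against both stops, and then swing the spring-loaded magnifier back over it all the way to its end stop, easing it home slowly and never letting it snap round. Leave everything else where it is.

Things in the scene. Friction and masses are not known exactly. Their poses are not given: they have to be found in the camera images.
- stand: Fixed magnifier stand; origin on the table under its post. z up; -x is the way the arm points when home (roughly to the robot), +y the side where the magnifier is parked. Dark foot 14 mm high, 55 mm round the post and on to a thin column at (45, -100) mm that carries the strut; a 10 mm high spine to the stops; post and strut end 152 mm above the table.
- long_stop (a point): Middle of the longer stop's stopping face, on the table: aluminium bar fixed to the table, 170 mm along the stand's y, 12 mm wide, 12 mm high; the face looks to the stand's -x, at x = -148 mm (y = -88 to +82 mm) in the stand's frame. Axes as the stand's.
- short_stop (a point): Middle of the shorter stop's stopping face, on the table: like bar, 12 x 12 mm, 80 mm along the stand's x from the longer stop towards -x (x = -228 to -148 mm); its face looks to the stand's +y, at y = -76 mm. The corner is open towards -x and +y.
- magnifier (a joint): Arm swing, rad: 0 = home on its end stop, lens over the bay; grows clockwise seen from above to 1.5 = parked aside. A strut spring works over-centre: above 1.15 it holds the arm parked (0.4 N m at 1.5), below it drives it home (0.5 N m from half way on); unless held back all the way it slams at several rad/s. Eased means about 1 rad/s or less, never 2.
- bay (a point): Point on the table where the long tray's origin belongs, in the stand's frame at (-180, 0, 0) mm; there the tray lies 1 mm from the shorter stop and touches the longer one. Its axes are the stand's.
- pivot (a point): Point on the vertical swing axis of the magnifier arm, 135 mm above the table (the mid-height of the arm bar).
- bar_mid (a point): Middle of the straight aluminium arm bar, 85 mm out from the pivot. The bar is 14 mm wide and 18 mm high (126 to 144 mm above the table), and is free from 20 to 116 mm from the pivot. It can be led from above with a finger on each side of it.
- lens (a point): Centre of the lens, 180 mm out from the pivot, 135 mm above the table; its black round frame is 133 mm across and 14 mm thick.
- long_tray: Open wooden tray with three bone points lying in it (part of it): 64 mm along its x, 150 mm along its y, 30 mm high, walls 4 mm, 0.2 to 0.35 kg; loose. Origin at the centre of its underside. Either end may face either way in the bay.
- find_box: Small closed cardboard box, 82 mm along its x, 58 mm along its y, 40 mm high, about 0.12 kg, loose; origin at the centre of its underside. It starts in the corner of the stops.
- square_tray: Bystander: wooden tray of potsherds, 104 x 104 mm, 30 mm high, loose. Origin at the centre of its underside. It and the long tray may have swapped places.
- jar: Bystander: glass jar with a metal cap, 60 mm across, 75 mm high. Origin at the centre of its underside.
- cork_ring: Bystander: cork ring, 84 mm across, 28 mm high. Origin at the centre of its underside.
- brush_pot: Bystander: white pot of brushes, 72 mm across; the brushes stand up to 185 mm and lean out to 40 mm from the pot's axis. Origin at the centre of its underside.
- bottle: Bystander: white plastic bottle, 56 mm across, 100 mm high. Origin at the centre of its underside.
- calliper: Bystander: steel calliper lying flat, within 85 mm of its origin, 160 mm along x, 10 mm high. Origin at the middle of its beam, on the table.

How it is judged:
On the way, in this order (a step that is already met when the one before it is completed fails the run):
1. the cardboard box is out of the corner stops, flat on the table, the magnifier still parked (horizontal distance between find_box and bay above 0.06 m and height (world z) of find_box below 0.006 m and angle between find_box's own z axis and vertical below 0.1 rad and value of joint magnifier above 1 rad), for 0.2 s.
2. the long tray lies flat and snug against both stops, the magnifier still parked (x of long_tray in the frame of stand between -0.187 and -0.176 m and y of long_tray in the frame of stand between -0.005 and 0.006 m and angle between the y axis of long_tray and the y axis of stand, either way round below 0.08 rad and height (world z) of long_tray below 0.005 m and value of joint magnifier above 1 rad), for 0.2 s.
3. the magnifier is on its way home (value of joint magnifier below 0.7 rad), for 0.05 s.
At the end, for the whole second after the job is handed in: Magnifier within 0.04 rad of home. Long tray flat on the table, lengthwise along the longer stop, within about 6 mm of touching both stops and 0.08 rad of square. Cardboard box flat, right way up on the table, centre over 60 mm from the bay point. All at rest (value of joint magnifier below 0.04 rad and x of long_tray in the frame of stand between -0.187 and -0.176 m and y of long_tray in the frame of stand between -0.005 and 0.006 m and angle between the y axis of long_tray and the y axis of stand, either way round below 0.08 rad and height (world z) of long_tray below 0.005 m and angle between long_tray's own z axis and vertical below 0.05 rad and horizontal distance between find_box and bay above 0.06 m and height (world z) of find_box below 0.006 m and angle between find_box's own z axis and vertical below 0.1 rad and linear speed of each of find_box, long_tray below 0.02 m/s).
It fails at once if the magnifier is let snap home (faster than 2 rad/s) (velocity of joint magnifier below -2 rad/s).
It fails at once if the tray is tipped by more than about 25 degrees (angle between long_tray's own z axis and vertical above 0.45 rad).
It fails at once if a bystander is moved by more than 25 mm or tipped over (distance of any of square_tray, jar, cork_ring, brush_pot, bottle, calliper from where it was at the start of the episode above 0.025 m or angle between any of jar, brush_pot, bottle's own z axis and vertical above 0.5 rad).
It also fails if it takes over 72 s, if anything falls off the work surface, if the arm or the gripper's body presses on something with over 40 N, if the wrist force passes 120 N, or if a joint passes its speed limit or range.

## Working session

There is one attempt and no reset: what is moved stays moved. The work goes in short steps, Python scripts to look and compute and a tool call to move; the robot and the scene stay as the last step left them, time stands still between calls to the robot, and variables do not carry over. Pictures are saved under pics/ and viewed, and the job is handed in when it is done.

Besides the shell and the picture viewer there is one more tool, called after ">>>" as a command line: name --argument value ..., lists and objects as JSON in quotes. step_arm: Moves the arm, as the interface text tells. Its arguments: {"type":"object","properties":{"deltas":{"type":"array"},"newtons":{"type":"number"}},"required":["deltas"]}

```bash
mkdir -p pics
cat > h.py <<'E'
import numpy as np, cv2
from rig import robot
def snap(n,f):
    s=robot.snapshot(n); cv2.imwrite('pics/'+f,s['img'][:,:,::-1]); np.savez('pics/'+f+'.npz',**{k:np.array(v) for k,v in s.items()}); return s
def load(f): return dict(np.load('pics/'+f+'.npz',allow_pickle=True))
def K(s):
    f=200/np.tan(np.radians(float(s['fovy']))/2); return np.array([[f,0,float(s['cx'])],[0,f,float(s['cy'])],[0,0,1]])
def ray(s,u,v,z):
    k=K(s); T=s['T']; d=T[:3,:3]@np.array([(u-k[0,2])/k[0,0],-(v-k[1,2])/k[0,0],-1]); o=T[:3,3]
    return o+d*(z-o[2])/d[2]
def proj(s,p):
    k=K(s); T=s['T']; c=T[:3,:3].T@(np.array(p)-T[:3,3]); return np.array([k[0,2]+k[0,0]*c[0]/-c[2], k[1,2]+k[0,0]*c[1]/c[2]])
E
python3 - <<'E'
from h import *
for n in ['scene','top','wrist']:
    s=snap(n,n+'0.png'); print(n,s.keys(),s['fovy'],s['cx'],s['cy']); print(np.round(s['T'],3))
print(robot.read_state(), robot.grip_depth)
E
```

```text
scene dict_keys(['img', 'fovy', 'cx', 'cy', 'T']) 54.43977655194603 320.2621190409569 197.7643058986515
[[ 0.618 -0.657  0.432  1.003]
 [ 0.786  0.522 -0.331 -0.364]
 [-0.008  0.544  0.839  1.057]
 [ 0.     0.     0.     1.   ]]
top dict_keys(['img', 'fovy', 'cx', 'cy', 'T']) 49.4164385423232 314.5250537675621 195.25378545965842
[[ 0.01   0.977 -0.215  0.247]
 [-1.     0.009 -0.004  0.017]
 [-0.002  0.215  0.977  1.308]
 [ 0.     0.     0.     1.   ]]
wrist dict_keys(['img', 'fovy', 'cx', 'cy', 'T']) 65.5390635903799 320.9759816246182 201.1616508059999
[[ 0.377 -0.898 -0.225  0.183]
 [ 0.926  0.365  0.093  0.627]
 [-0.001 -0.243  0.97   0.385]
 [ 0.     0.     0.     1.   ]]
{'t': 0.15, 'qpos': array([-1.17089888,  0.3216533 , -0.07008031,  1.45139759,  0.02257656,
        1.37081129, -0.05690576]), 'joint_vel': array([-0.00027444, -0.00216584, -0.00150391, -0.00431169, -0.00079389,
        0.00070249,  0.00031672]), 'effort': array([ 2.15365066e-05, -4.91796684e+01, -4.04546522e-01, -3.12873888e+01,
       -6.39590831e-02,  4.06065071e-02,  1.33566132e-04]), 'tool_pos': array([0.24447185, 0.60181486, 0.22171094]), 'tool_rot': array([-1.09795029e-04,  1.91699799e-01,  9.81453329e-01, -7.33428921e-04]), 'contact_force': array([ 0.46004644,  0.12964783, -0.31548929]), 'moment': array([ 0.00527764, -0.04137574,  0.03439878]), 'grip_width': 0.08714838501848561} 0.0187
```

View pics/scene0.png

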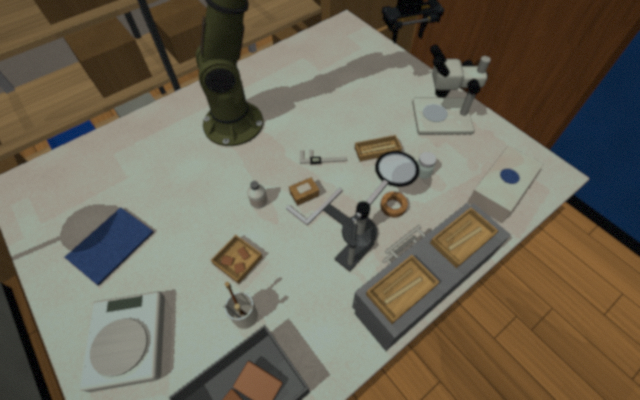

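View pics/top0.png

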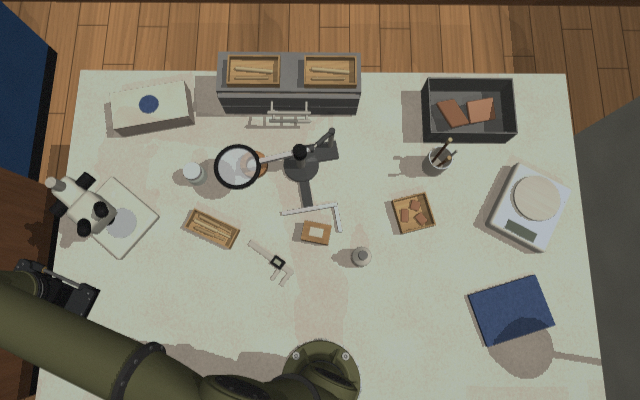

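View pics/wrist0.png

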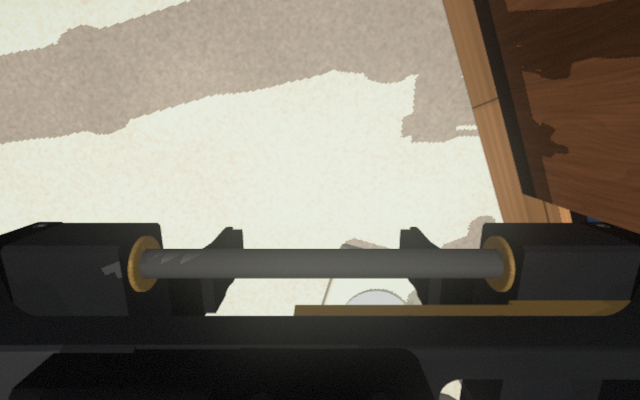

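Run:
```python
from h import *
im=cv2.imread('pics/top0.png')[125:290,170:450]; cv2.imwrite('pics/topc.png',cv2.resize(im,None,fx=2.8,fy=2.8,interpolation=cv2.INTER_CUBIC))
im=cv2.imread('pics/scene0.png')[130:285,240:450]; cv2.imwrite('pics/scenec.png',cv2.resize(im,None,fx=3.8,fy=3.8,interpolation=cv2.INTER_CUBIC))
```

```text
(no output)
```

View pics/topc.png

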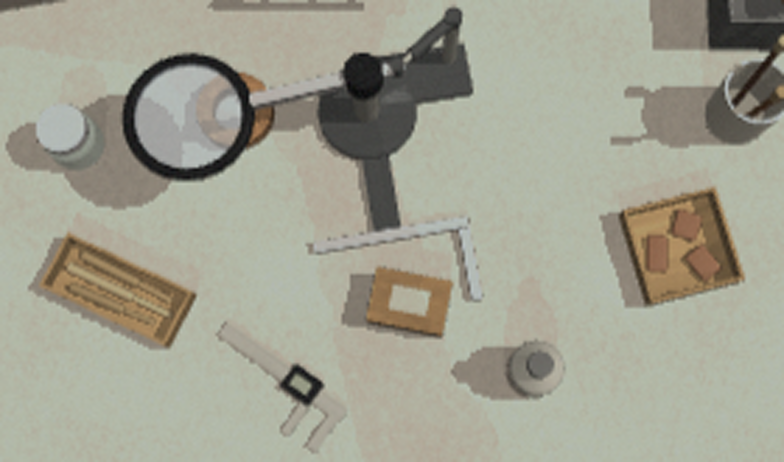

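View pics/scenec.png

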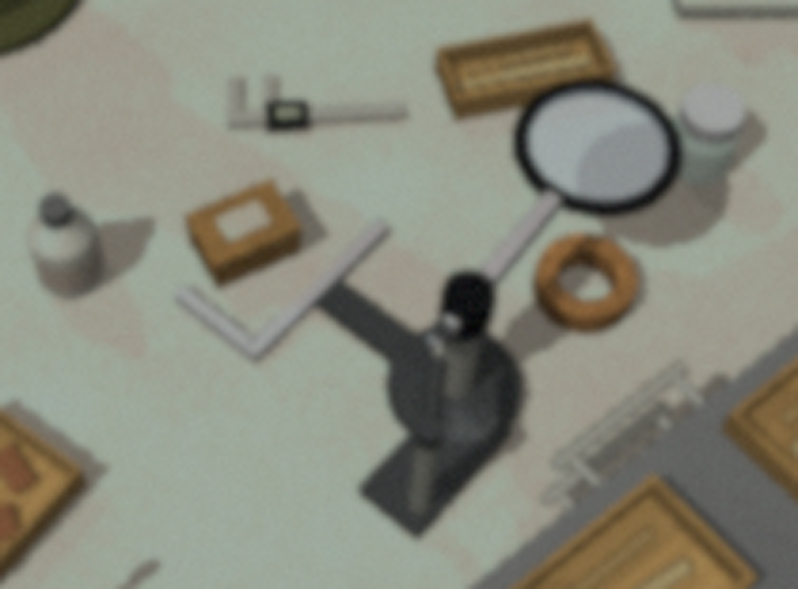

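```bash
cat > m0.py <<'E'
from h import *
s=load('top0.png')
def q(cx,cy,z): return ray(s,170+(cx+.5)/2.8-.5,125+(cy+.5)/2.8-.5,z)
A=lambda *a:np.round(q(*a),4)
print('long bar top outer L,R',A(309,241,.012),A(470,218,.012),'front L',A(312,252,.012))
print('short end',A(472,301,.012),A(483,298,.012))
print('box top',[A(*p,.04) for p in [(376,267),(452,281),(441,337),(367,322)]])
print('tray top',[A(*p,.03) for p in [(68,236),(196,295),(170,347),(42,284)]])
print('sq',[A(*p,.03) for p in [(620,210),(714,189),(744,278),(648,306)]])
print('lens',A(189,117,.142),'post',A(364,75,.152),'jar',A(62,128,.075),'bottle',A(540,358,.1),'cal',A(301,385,.01),A(222,326,.01),A(318,450,.01))
print('cork',A(236,108,.028), 'brush',A(757,95,.09))
E
python3 m0.py
```

```text
long bar top outer L,R [0.4832 0.126  0.012 ] [ 0.5103 -0.0483  0.012 ] front L [0.4712 0.1224 0.012 ]
short end [ 0.4196 -0.0503  0.012 ] [ 0.423 -0.062  0.012]
box top [array([0.451 , 0.0523, 0.04  ]), array([ 0.4368, -0.0278,  0.04  ]), array([ 0.378 , -0.0165,  0.04  ]), array([0.3929, 0.0608, 0.04  ])]
tray top [array([0.483 , 0.3821, 0.03  ]), array([0.4209, 0.2423, 0.03  ]), array([0.3658, 0.267 , 0.03  ]), array([0.431, 0.406, 0.03 ])]
sq [array([ 0.5169, -0.2082,  0.03  ]), array([ 0.5409, -0.31  ,  0.03  ]), array([ 0.4445, -0.3375,  0.03  ]), array([ 0.4137, -0.2348,  0.03  ])]
lens [0.5838 0.2379 0.142 ] post [0.6259 0.064  0.152 ] jar [0.59   0.3835 0.075 ] bottle [ 0.352  -0.1127  0.1   ] cal [0.329  0.1304 0.01  ] [0.3906 0.2165 0.01  ] [0.262  0.1108 0.01  ]
cork [0.6275 0.2085 0.028 ] brush [ 0.6282 -0.344   0.09  ]
```

>>> step_arm --deltas '[{"tx":0.016,"ty":-0.042,"tz":0.005,"rz":-0.113},{"tx":0.016,"ty":-0.042,"tz":0.005,"rz":-0.113},{"tx":0.016,"ty":-0.042,"tz":0.005,"rz":-0.113},{"tx":0.016,"ty":-0.042,"tz":0.005,"rz":-0.113},{"tx":0.016,"ty":-0.042,"tz":0.005,"rz":-0.113},{"tx":0.016,"ty":-0.042,"tz":0.005,"rz":-0.113},{"tx":0.016,"ty":-0.042,"rz":-0.113},{"tx":0.016,"ty":-0.042,"rz":-0.113},{"tx":0.016,"ty":-0.042,"rz":-0.113},{"tx":0.016,"ty":-0.042,"rz":-0.113},{"tx":0.016,"ty":-0.042,"rz":-0.113},{"tx":0.016,"ty":-0.042,"rz":-0.113}]'

```text
$.deltas[0]: bad value
```

>>> step_arm --deltas '[{},{},{}]'

```text
$.deltas[0]: bad value
```

Run:
```python
from h import *
s=snap('wrist','w1.png'); print(np.round(s['T'],3)); st=robot.read_state(); print(st['t'],st['tool_pos'],st['tool_rot'],st['qpos'])
for n,p in dict(tray=(.425,.324,.03),box=(.415,.017,.04),bar=(.483,.126,.012)).items(): print(n,proj(s,p))
```

```text
[[ 0.377 -0.898 -0.225  0.183]
 [ 0.926  0.366  0.093  0.628]
 [-0.001 -0.243  0.97   0.385]
 [ 0.     0.     0.     1.   ]]
0.2 [0.24455162 0.60192213 0.22189177] [-5.54512538e-05  1.91703710e-01  9.81452693e-01 -5.43157027e-04] [-1.17087083  0.32154121 -0.07007603  1.45118237  0.02262335  1.3707464
 -0.05688612]
tray [183.06695094 377.44541089]
box [-13.73492531 444.93836007]
bar [ 91.74359906 437.7925062 ]
```

View pics/w1.png

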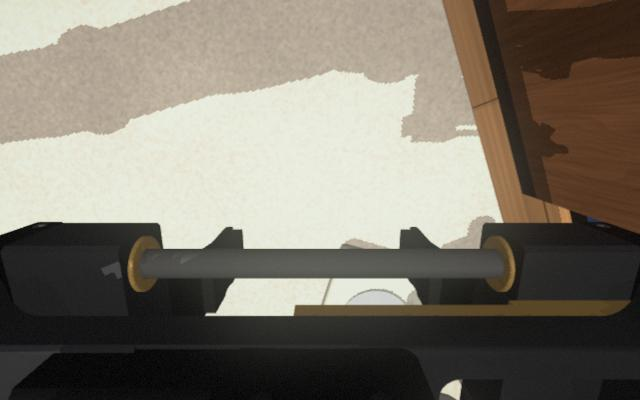

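>>> step_arm --deltas '[{"tx":0.016,"ty":-0.042,"tz":0.005,"rx":0,"ry":0,"rz":-0.113,"fingers":0.087},{"tx":0.016,"ty":-0.042,"tz":0.005,"rx":0,"ry":0,"rz":-0.113,"fingers":0.087},{"tx":0.016,"ty":-0.042,"tz":0.005,"rx":0,"ry":0,"rz":-0.113,"fingers":0.087},{"tx":0.016,"ty":-0.042,"tz":0.005,"rx":0,"ry":0,"rz":-0.113,"fingers":0.087},{"tx":0.016,"ty":-0.042,"tz":0.005,"rx":0,"ry":0,"rz":-0.113,"fingers":0.087},{"tx":0.016,"ty":-0.042,"tz":0.005,"rx":0,"ry":0,"rz":-0.113,"fingers":0.087},{"tx":0.016,"ty":-0.042,"tz":0,"rx":0,"ry":0,"rz":-0.113,"fingers":0.087},{"tx":0.016,"ty":-0.042,"tz":0,"rx":0,"ry":0,"rz":-0.113,"fingers":0.087},{"tx":0.016,"ty":-0.042,"tz":0,"rx":0,"ry":0,"rz":-0.113,"fingers":0.087},{"tx":0.016,"ty":-0.042,"tz":0,"rx":0,"ry":0,"rz":-0.113,"fingers":0.087},{"tx":0.016,"ty":-0.042,"tz":0,"rx":0,"ry":0,"rz":-0.113,"fingers":0.087},{"tx":0.016,"ty":-0.042,"tz":0,"rx":0,"ry":0,"rz":-0.113,"fingers":0.087}]'

```text
t: 1.4
tool_pos: [0.4368, 0.0964, 0.2527]
tool_rot: [-0.0, 0.766, 0.642, 0.0]
contact_force: [0.6, 0.5, -0.0]
grip_width: 0.087
```

>>> step_arm --deltas '[{"tx":0,"ty":0,"tz":0,"rx":0,"ry":0,"rz":0,"fingers":0.087},{"tx":0,"ty":0,"tz":0,"rx":0,"ry":0,"rz":0,"fingers":0.087},{"tx":0,"ty":0,"tz":0,"rx":0,"ry":0,"rz":0,"fingers":0.087}]'

```text
t: 1.7
tool_pos: [0.4362, 0.0993, 0.2525]
tool_rot: [-0.0, 0.764, 0.645, -0.0]
contact_force: [0.3, -0.6, 0.1]
grip_width: 0.0871
```

Run:
```python
from h import *
s=snap('wrist','w1.png'); print(np.round(s['T'],3)); st=robot.read_state(); print(st['t'],st['tool_pos'],st['tool_rot'],st['qpos'])
for n,p in dict(tray=(.425,.324,.03),box=(.415,.017,.04),bar=(.483,.126,.012)).items(): print(n,proj(s,p))
```

```text
[[ 0.986  0.164  0.042  0.447]
 [-0.169  0.956  0.239  0.165]
 [-0.001 -0.243  0.97   0.416]
 [ 0.     0.     0.     1.   ]]
1.75 [0.43614261 0.09961022 0.25247977] [-8.32677989e-05  7.63963633e-01  6.45259292e-01 -8.05912771e-05] [-0.70325297 -0.15165625  0.37908655  1.8887634   0.05672329  1.3943554
 -0.50616831]
tray [276.46325851 -21.98896152]
box [316.12170598 244.22338429]
bar [353.92622422 149.38019893]
```

View pics/w1.png

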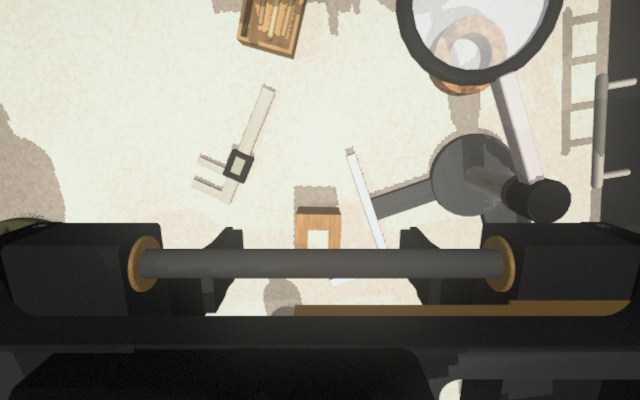

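Run:
```python
from h import *
s=load('w1.png')
im=cv2.imread('pics/w1.png')[130:300,270:430]; cv2.imwrite('pics/w1c.png',cv2.resize(im,None,fx=3.5,fy=3.5,interpolation=cv2.INTER_CUBIC))
```

```text
(no output)
```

View pics/w1c.png

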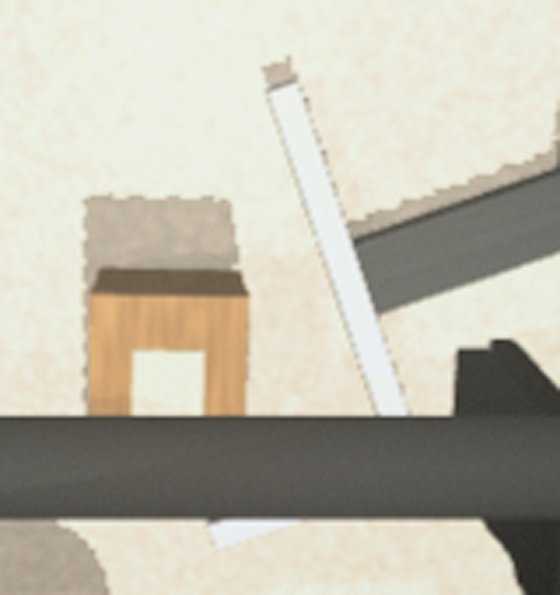

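Run:
```python
from h import *
s=load('w1.png')
A=lambda x,y,z: np.round(ray(s,270+(x+.5)/3.5-.5,130+(y+.5)/3.5-.5,z),4)[:2]
a,b=A(268,93,.012),A(377,415,.012); print('face',a,b,A(298,83,.012),A(407,415,.012),'yaw',np.arctan2(-(a-b)[0],(a-b)[1]))
print('short corner',A(217,546,.012),A(210,523,.012))
print('box',A(90,294,.04),A(248,294,.04),A(244,415,.04),A(88,415,.04))
yaw=np.arctan2(-(a-b)[0],(a-b)[1]);c,sn=np.cos(yaw),np.sin(yaw);X=np.array([c,sn]);Y=np.array([-sn,c])
O=a+.148*X-.082*Y; print('O',O,'bay',O-.18*X, 'bar_end pred', O-.136*X+.082*Y,'short end pred',O-.228*X-.088*Y, O-.228*X-.076*Y)
t=load('top0.png')
for p in [(-.148,.082),(-.136,.082),(-.136,-.088),(-.228,-.088),(-.228,-.076),(-.148,-.076)]:
    q=O+p[0]*X+p[1]*Y; u=proj(t,(*q,.012)); print(p,np.round(q,4),'topcrop',np.round((u+.5-[170,125])*2.8-.5), 'w1crop',np.round((proj(s,(*q,.012))+.5-[270,130])*3.5-.5))
```

```text
face [0.4719 0.119 ] [ 0.4956 -0.0143] [0.4834 0.1208] [ 0.5074 -0.0163] yaw 0.17595578550165297
short corner [ 0.4236 -0.0604] [ 0.4225 -0.0497]
box [0.3963 0.0619] [0.4523 0.0523] [0.4437 0.0065] [0.3868 0.0162]
O [0.63196887 0.06417339] bay [0.45474813 0.03266453] bar_end pred [0.48371472 0.12110059] short end pred [ 0.4228936  -0.06237909] [ 0.42079301 -0.05056437]
(-0.148, 0.082) [0.4719 0.119 ] topcrop [315. 251.] w1crop [268.  93.]
(-0.136, 0.082) [0.4837 0.1211] topcrop [313. 241.] w1crop [299.  82.]
(-0.136, -0.088) [ 0.5135 -0.0463] topcrop [468. 215.] w1crop [431. 481.]
(-0.228, -0.088) [ 0.4229 -0.0624] topcrop [483. 298.] w1crop [216. 551.]
(-0.228, -0.076) [ 0.4208 -0.0506] topcrop [472. 300.] w1crop [206. 526.]
(-0.148, -0.076) [ 0.4996 -0.0366] topcrop [459. 228.] w1crop [394. 464.]
```

>>> step_arm --deltas '[{"tx":-0.003,"ty":-0.017,"tz":-0.03,"rx":0,"ry":0,"rz":0,"fingers":0.087},{"tx":-0.003,"ty":-0.017,"tz":-0.03,"rx":0,"ry":0,"rz":0,"fingers":0.087},{"tx":-0.003,"ty":-0.017,"tz":-0.03,"rx":0,"ry":0,"rz":0,"fingers":0.087},{"tx":-0.003,"ty":-0.017,"tz":-0.03,"rx":0,"ry":0,"rz":0,"fingers":0.087},{"tx":-0.002,"ty":-0.015,"tz":-0.03,"rx":0,"ry":0,"rz":0,"fingers":0.087},{"tx":0,"ty":0,"tz":0,"rx":0,"ry":0,"rz":0,"fingers":0.087},{"tx":0,"ty":0,"tz":0,"rx":0,"ry":0,"rz":0,"fingers":0.087}]'

```text
t: 2.45
tool_pos: [0.4227, 0.0165, 0.103]
tool_rot: [-0.0, 0.764, 0.645, -0.0]
contact_force: [0.3, -0.1, -0.0]
grip_width: 0.0867
```

Run:
```python
from h import *
s=snap('wrist','w2.png'); st=robot.read_state(); print(st['t'],st['tool_pos'],st['tool_rot'],st['qpos'])
```

```text
2.5 [0.42364881 0.01683016 0.10389504] [3.77232438e-04 7.64214446e-01 6.44961559e-01 8.52336446e-04] [-0.62391937 -0.09236934  0.50461814  2.14394504  0.05031553  1.077245
 -0.31372791]
```

View pics/w2.png

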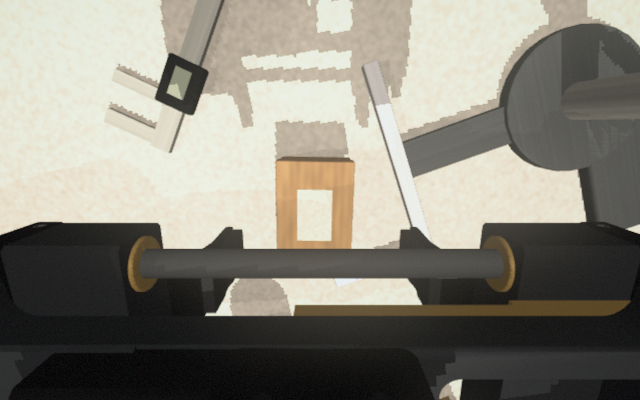

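>>> step_arm --deltas '[{"tx":0,"ty":0,"tz":-0.025,"rx":0,"ry":0,"rz":0,"fingers":0.087},{"tx":0,"ty":0,"tz":-0.025,"rx":0,"ry":0,"rz":0,"fingers":0.087},{"tx":0,"ty":0,"tz":-0.02,"rx":0,"ry":0,"rz":0,"fingers":0.087},{"tx":0,"ty":0,"tz":-0.012,"rx":0,"ry":0,"rz":0,"fingers":0.087},{"tx":0,"ty":0,"tz":-0.005,"rx":0,"ry":0,"rz":0,"fingers":0.087},{"tx":0,"ty":0,"tz":0,"rx":0,"ry":0,"rz":0,"fingers":0.087},{"tx":0,"ty":0,"tz":0,"rx":0,"ry":0,"rz":0,"fingers":0.087}]'

```text
t: 3.2
tool_pos: [0.4237, 0.0157, 0.0166]
tool_rot: [0.0, 0.765, 0.644, 0.001]
contact_force: [0.2, 1.1, -0.7]
grip_width: 0.0867
```

>>> step_arm --deltas '[{"tx":0,"ty":0,"tz":0,"rx":0,"ry":0,"rz":0,"fingers":0.07},{"tx":0,"ty":0,"tz":0,"rx":0,"ry":0,"rz":0,"fingers":0.062},{"tx":0,"ty":0,"tz":0,"rx":0,"ry":0,"rz":0,"fingers":0.05},{"tx":0,"ty":0,"tz":0,"rx":0,"ry":0,"rz":0,"fingers":0.05},{"tx":0,"ty":0,"tz":0,"rx":0,"ry":0,"rz":0,"fingers":0.05},{"tx":0,"ty":0,"tz":0,"rx":0,"ry":0,"rz":0,"fingers":0.05},{"tx":0,"ty":0,"tz":0,"rx":0,"ry":0,"rz":0,"fingers":0.05}]' --newtons 15

```text
t: 3.9
tool_pos: [0.4217, 0.0153, 0.0155]
tool_rot: [-0.001, 0.765, 0.644, -0.001]
contact_force: [-4.7, 0.5, 5.4]
grip_width: 0.0577
```

>>> step_arm --deltas '[{"tx":0,"ty":0,"tz":0.015,"rx":0,"ry":0,"rz":0,"fingers":0.05},{"tx":0,"ty":0,"tz":0.025,"rx":0,"ry":0,"rz":0,"fingers":0.05},{"tx":0,"ty":0,"tz":0.03,"rx":0,"ry":0,"rz":0,"fingers":0.05},{"tx":0.014,"ty":-0.018,"tz":0.01,"rx":0,"ry":0,"rz":0,"fingers":0.05},{"tx":0.022,"ty":-0.027,"tz":0,"rx":0,"ry":0,"rz":0,"fingers":0.05},{"tx":0.022,"ty":-0.03,"tz":0,"rx":0,"ry":0,"rz":0,"fingers":0.05},{"tx":0.022,"ty":-0.03,"tz":0,"rx":0,"ry":0,"rz":0,"fingers":0.05},{"tx":0.022,"ty":-0.03,"tz":-0.01,"rx":0,"ry":0,"rz":0,"fingers":0.05},{"tx":0.016,"ty":-0.02,"tz":-0.02,"rx":0,"ry":0,"rz":0,"fingers":0.05},{"tx":0,"ty":0,"tz":-0.02,"rx":0,"ry":0,"rz":0,"fingers":0.05},{"tx":0,"ty":0,"tz":-0.01,"rx":0,"ry":0,"rz":0,"fingers":0.05},{"tx":0,"ty":0,"tz":0,"rx":0,"ry":0,"rz":0,"fingers":0.05}]'

```text
t: 5.1
tool_pos: [0.5393, -0.1392, 0.0338]
tool_rot: [-0.001, 0.765, 0.644, -0.001]
contact_force: [-0.8, 0.7, -1.2]
grip_width: 0.0578
```

Run:
```python
from h import *
s=snap('top','t2.png');s=snap('wrist','w3.png'); st=robot.read_state(); print(st['t'],st['tool_pos'],st['contact_force'])
```

```text
5.2 [ 0.54087867 -0.139249    0.03589827] [-0.00657532  0.7836973  -1.47854726]
```

View pics/t2.png

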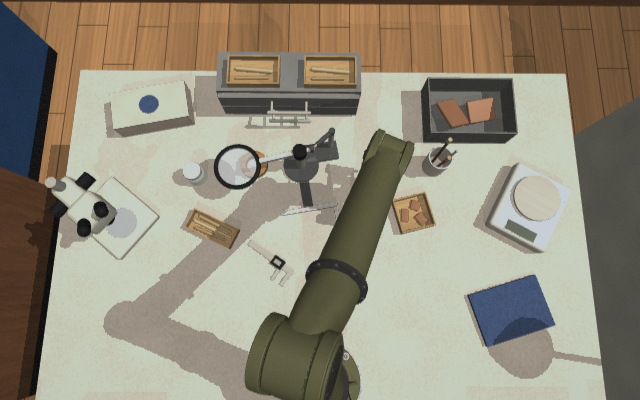

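>>> step_arm --deltas '[{"tx":0,"ty":0,"tz":-0.01,"rx":0,"ry":0,"rz":0,"fingers":0.05},{"tx":0,"ty":0,"tz":-0.006,"rx":0,"ry":0,"rz":0,"fingers":0.05},{"tx":0,"ty":0,"tz":-0.003,"rx":0,"ry":0,"rz":0,"fingers":0.05},{"tx":0,"ty":0,"tz":0,"rx":0,"ry":0,"rz":0,"fingers":0.05},{"tx":0,"ty":0,"tz":0,"rx":0,"ry":0,"rz":0,"fingers":0.05}]'

```text
t: 5.7
tool_pos: [0.5407, -0.1398, 0.0167]
tool_rot: [0.0, 0.765, 0.644, 0.0]
contact_force: [0.3, 0.1, -1.6]
grip_width: 0.0584
```

>>> step_arm --deltas '[{"tx":0,"ty":0,"tz":-0.001,"rx":0,"ry":0,"rz":0,"fingers":0.05},{"tx":0,"ty":0,"tz":0,"rx":0,"ry":0,"rz":0,"fingers":0.06},{"tx":0,"ty":0,"tz":0,"rx":0,"ry":0,"rz":0,"fingers":0.065},{"tx":0,"ty":0,"tz":0,"rx":0,"ry":0,"rz":0,"fingers":0.075},{"tx":0,"ty":0,"tz":0,"rx":0,"ry":0,"rz":0,"fingers":0.08},{"tx":0,"ty":0,"tz":0,"rx":0,"ry":0,"rz":0,"fingers":0.08},{"tx":0,"ty":0,"tz":0.02,"rx":0,"ry":0,"rz":0,"fingers":0.08},{"tx":0,"ty":0,"tz":0.03,"rx":0,"ry":0,"rz":0,"fingers":0.08},{"tx":0,"ty":0,"tz":0.04,"rx":0,"ry":0,"rz":0,"fingers":0.08},{"tx":0,"ty":0,"tz":0.05,"rx":0,"ry":0,"rz":0,"fingers":0.087},{"tx":0,"ty":0,"tz":0.05,"rx":0,"ry":0,"rz":0,"fingers":0.087}]'

```text
t: 6.8
tool_pos: [0.54, -0.1398, 0.2072]
tool_rot: [-0.0, 0.765, 0.644, -0.0]
contact_force: [1.9, 0.5, -0.4]
grip_width: 0.0853
```

>>> step_arm --deltas '[{"tx":-0.01,"ty":0.03,"tz":0.03,"rx":0,"ry":0,"rz":-0.03,"fingers":0.087},{"tx":-0.014,"ty":0.042,"tz":0.01,"rx":0,"ry":0,"rz":-0.03,"fingers":0.087},{"tx":-0.014,"ty":0.042,"tz":0,"rx":0,"ry":0,"rz":-0.03,"fingers":0.087},{"tx":-0.014,"ty":0.042,"tz":0,"rx":0,"ry":0,"rz":-0.03,"fingers":0.087},{"tx":-0.014,"ty":0.042,"tz":0,"rx":0,"ry":0,"rz":-0.03,"fingers":0.087},{"tx":-0.014,"ty":0.042,"tz":0,"rx":0,"ry":0,"rz":-0.03,"fingers":0.087},{"tx":-0.014,"ty":0.042,"tz":0,"rx":0,"ry":0,"rz":-0.03,"fingers":0.087},{"tx":-0.014,"ty":0.042,"tz":0,"rx":0,"ry":0,"rz":-0.03,"fingers":0.087},{"tx":0,"ty":0.01,"tz":0,"rx":0,"ry":0,"rz":-0.01,"fingers":0.087},{"tx":0,"ty":0,"tz":0,"rx":0,"ry":0,"rz":0,"fingers":0.087},{"tx":0,"ty":0,"tz":0,"rx":0,"ry":0,"rz":0,"fingers":0.087}]'

```text
t: 7.9
tool_pos: [0.4332, 0.1928, 0.2456]
tool_rot: [0.0, 0.84, 0.543, -0.0]
contact_force: [0.2, -0.5, -0.4]
grip_width: 0.0869
```

Run:
```python
from h import *
s=snap('wrist','w4.png'); st=robot.read_state(); print(st['t'],st['tool_pos'],st['tool_rot'],st['qpos'])
s=snap('top','t4.png')
```

```text
7.95 [0.43332482 0.19236913 0.24556909] [ 3.17702863e-04  8.39931155e-01  5.42692856e-01 -1.32552671e-04] [-0.82994822 -0.08007719  0.33800028  1.84508743  0.02772741  1.37235678
 -0.92194058]
```

View pics/w4.png

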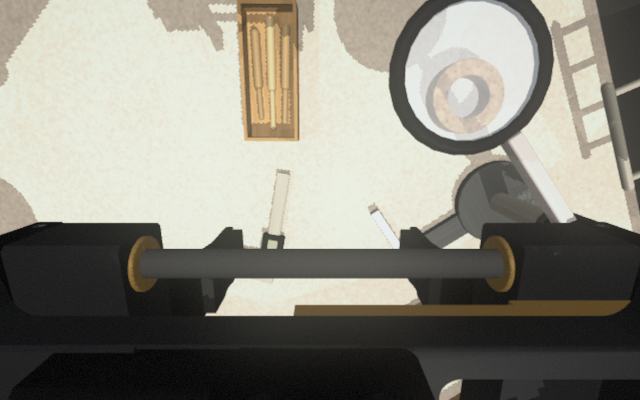

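View pics/t4.png

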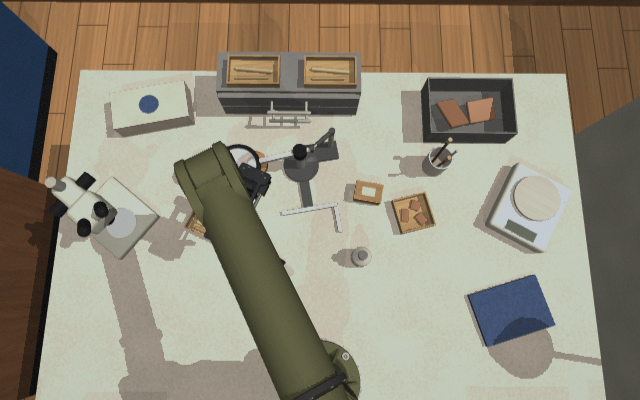

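Run:
```python
from h import *
im=cv2.imread('pics/w4.png')[0:160,220:320]; cv2.imwrite('pics/w4c.png',cv2.resize(im,None,fx=3.7,fy=3.7,interpolation=cv2.INTER_CUBIC))
```

```text
(no output)
```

View pics/w4c.png

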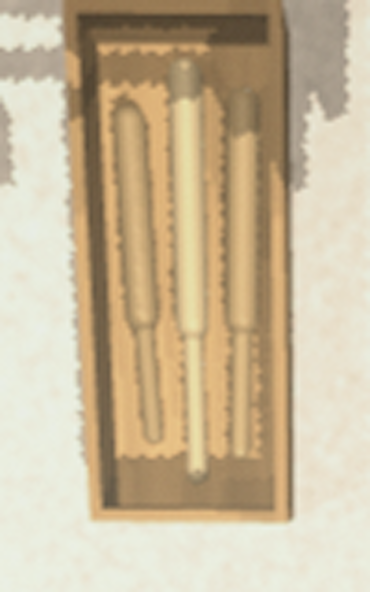

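Run:
```python
from h import *
s=load('w4.png')
A=lambda x,y,z: ray(s,220+(x+.5)/3.7-.5,(y+.5)/3.7-.5,z)[:2]
nl,nr,fl,fr=[A(x,y,.03) for x,y in [(93,520),(279,520),(67,10),(284,10)]]
print(nl,nr,fl,fr,np.linalg.norm(nl-nr),np.linalg.norm(fl-fr))
ang=lambda d:np.degrees(np.arctan2(-d[0],d[1]))
print(ang(fl-nl),ang(fr-nr),np.degrees(np.arctan2(*(nr-nl)[::-1])))
d=(fl-nl)/np.linalg.norm(fl-nl)+(fr-nr)/np.linalg.norm(fr-nr); d/=np.linalg.norm(d)
print('c',(nl+nr)/2+.075*d, ang(d)); print(s['T'][:3,3])
n=robot.read_state()['tool_rot'];print('jaw ang',np.degrees(np.arctan2(2*n[2]**2-1,2*n[1]*n[2])))
```

```text
[0.36855814 0.27313453] [0.42344064 0.24842021] [0.4298077  0.40631936] [0.48768624 0.38026265] 0.06019042115912626 0.06347343884681869
-24.696939440365774 -25.97954319078997 -24.242669330390573
c [0.42809648 0.32856215] -25.33824131557787
[0.4598515  0.25387543 0.40862028]
jaw ang -24.298024361525723
```

>>> step_arm --deltas '[{"tx":-0.001,"ty":0.03,"tz":-0.02,"rx":0,"ry":0,"rz":0,"fingers":0.087},{"tx":-0.002,"ty":0.04,"tz":-0.03,"rx":0,"ry":0,"rz":0,"fingers":0.087},{"tx":-0.002,"ty":0.04,"tz":-0.03,"rx":0,"ry":0,"rz":0,"fingers":0.087},{"tx":-0.002,"ty":0.024,"tz":-0.04,"rx":0,"ry":0,"rz":0,"fingers":0.087},{"tx":0,"ty":0,"tz":-0.03,"rx":0,"ry":0,"rz":0,"fingers":0.087},{"tx":0,"ty":0,"tz":-0.02,"rx":0,"ry":0,"rz":0,"fingers":0.087},{"tx":0,"ty":0,"tz":0,"rx":0,"ry":0,"rz":0,"fingers":0.087},{"tx":0,"ty":0,"tz":0,"rx":0,"ry":0,"rz":0,"fingers":0.087}]'

```text
t: 8.8
tool_pos: [0.4266, 0.3272, 0.0761]
tool_rot: [0.0, 0.84, 0.543, 0.0]
contact_force: [0.5, 0.9, 0.8]
grip_width: 0.0871
```

Run:
```python
from h import *
s=snap('wrist','w5.png'); st=robot.read_state(); print(st['t'],st['tool_pos'],st['tool_rot'])
s=snap('scene','s5.png')
cv2.imwrite('pics/s5c.png',cv2.resize(s['img'][80:285,300:500,::-1],None,fx=2.9,fy=2.9,interpolation=cv2.INTER_CUBIC))
```

```text
8.85 [0.42704953 0.32789514 0.07699966] [-1.51677667e-05  8.39723236e-01  5.43013616e-01  1.04880430e-03]
```

View pics/w5.png

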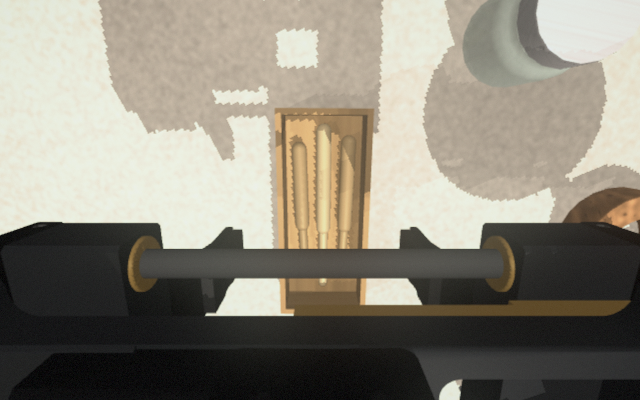

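View pics/s5c.png

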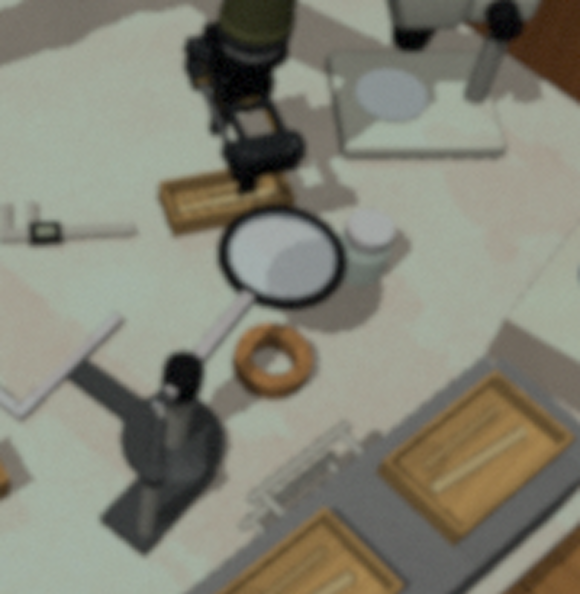

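Run:
```python
from h import *
s=load('w5.png')
f=(ray(s,276,109,.03)+ray(s,373,110,.03))/2; n=(ray(s,284,312,.03)+ray(s,366,312,.03))/2
print(f,n,np.linalg.norm(f-n),(f+n)/2, f-.075*(f-n)/np.linalg.norm(f-n),np.degrees(np.arctan2(-(f-n)[0],(f-n)[1])))
```

```text
[0.45900012 0.39502338 0.03      ] [0.39872288 0.25958653 0.03      ] 0.1482446784410725 [0.4288615  0.32730496 0.03      ] [0.42850464 0.32650312 0.03      ] -23.991833827180315
```

>>> step_arm --deltas '[{"tx":0,"ty":0,"tz":-0.025,"rx":0,"ry":0,"rz":0,"fingers":0.087},{"tx":0,"ty":0,"tz":-0.02,"rx":0,"ry":0,"rz":0,"fingers":0.087},{"tx":0,"ty":0,"tz":-0.012,"rx":0,"ry":0,"rz":0,"fingers":0.087},{"tx":0,"ty":0,"tz":-0.003,"rx":0,"ry":0,"rz":0,"fingers":0.087},{"tx":0,"ty":0,"tz":0,"rx":0,"ry":0,"rz":0,"fingers":0.08},{"tx":0,"ty":0,"tz":0,"rx":0,"ry":0,"rz":0,"fingers":0.07},{"tx":0,"ty":0,"tz":0,"rx":0,"ry":0,"rz":0,"fingers":0.06},{"tx":0,"ty":0,"tz":0,"rx":0,"ry":0,"rz":0,"fingers":0.055},{"tx":0,"ty":0,"tz":0,"rx":0,"ry":0,"rz":0,"fingers":0.055},{"tx":0,"ty":0,"tz":0,"rx":0,"ry":0,"rz":0,"fingers":0.055},{"tx":0,"ty":0,"tz":0,"rx":0,"ry":0,"rz":0,"fingers":0.055}]' --newtons 30

```text
t: 10.0
tool_pos: [0.4268, 0.3285, 0.0166]
tool_rot: [0.0, 0.839, 0.544, 0.001]
contact_force: [2.3, -1.3, 5.7]
grip_width: 0.0636
```

>>> step_arm --deltas '[{"tx":0,"ty":0,"tz":0.01,"rx":0,"ry":0,"rz":0,"fingers":0.055},{"tx":0,"ty":0,"tz":0.02,"rx":0,"ry":0,"rz":0,"fingers":0.055},{"tx":0,"ty":0,"tz":0.025,"rx":0,"ry":0,"rz":0,"fingers":0.055},{"tx":0,"ty":0,"tz":0.025,"rx":0,"ry":0,"rz":0,"fingers":0.055},{"tx":0,"ty":0,"tz":0.025,"rx":0,"ry":0,"rz":0,"fingers":0.055},{"tx":0,"ty":0,"tz":0.01,"rx":0,"ry":0,"rz":0,"fingers":0.055},{"tx":0,"ty":0,"tz":0,"rx":0,"ry":0,"rz":0,"fingers":0.055}]'

```text
t: 10.7
tool_pos: [0.4256, 0.3288, 0.1316]
tool_rot: [-0.0, 0.839, 0.544, 0.001]
contact_force: [0.8, 0.3, -2.5]
grip_width: 0.0635
```

>>> step_arm --deltas '[{"tx":0.001,"ty":-0.012,"tz":0,"rx":0,"ry":0,"rz":0.025,"fingers":0.055},{"tx":0.002,"ty":-0.02,"tz":0,"rx":0,"ry":0,"rz":0.045,"fingers":0.055},{"tx":0.003,"ty":-0.03,"tz":0,"rx":0,"ry":0,"rz":0.06,"fingers":0.055},{"tx":0.003,"ty":-0.035,"tz":0,"rx":0,"ry":0,"rz":0.07,"fingers":0.055},{"tx":0.003,"ty":-0.035,"tz":0,"rx":0,"ry":0,"rz":0.07,"fingers":0.055},{"tx":0.003,"ty":-0.035,"tz":0,"rx":0,"ry":0,"rz":0.07,"fingers":0.055},{"tx":0.003,"ty":-0.035,"tz":0,"rx":0,"ry":0,"rz":0.07,"fingers":0.055},{"tx":0.003,"ty":-0.035,"tz":0,"rx":0,"ry":0,"rz":0.07,"fingers":0.055},{"tx":0.002,"ty":-0.03,"tz":0,"rx":0,"ry":0,"rz":0.06,"fingers":0.055},{"tx":0.002,"ty":-0.018,"tz":0,"rx":0,"ry":0,"rz":0.04,"fingers":0.055},{"tx":0.001,"ty":-0.008,"tz":0,"rx":0,"ry":0,"rz":0.02,"fingers":0.055},{"tx":0,"ty":0,"tz":0,"rx":0,"ry":0,"rz":0,"fingers":0.055}]'

```text
t: 11.9
tool_pos: [0.4503, 0.0336, 0.129]
tool_rot: [-0.001, 0.642, 0.767, -0.001]
contact_force: [0.6, -0.7, -3.5]
grip_width: 0.0637
```

>>> step_arm --deltas '[{"tx":0,"ty":0,"tz":-0.02,"rx":0,"ry":0,"rz":0,"fingers":0.055},{"tx":0,"ty":0,"tz":-0.025,"rx":0,"ry":0,"rz":0,"fingers":0.055},{"tx":0,"ty":0,"tz":-0.02,"rx":0,"ry":0,"rz":0,"fingers":0.055},{"tx":0,"ty":0,"tz":0,"rx":0,"ry":0,"rz":0,"fingers":0.055},{"tx":0,"ty":0,"tz":0,"rx":0,"ry":0,"rz":0,"fingers":0.055}]'

```text
t: 12.4
tool_pos: [0.4509, 0.0357, 0.0652]
tool_rot: [-0.0, 0.641, 0.768, -0.001]
contact_force: [-0.0, -0.3, -2.0]
grip_width: 0.0639
```

Run:
```python
from h import *
s=snap('wrist','w6.png'); st=robot.read_state(); print(st['t'],st['tool_pos'],st['tool_rot'],st['contact_force'])
n=st['tool_rot'];print('jaw ang',np.degrees(np.arctan2(2*n[2]**2-1,2*n[1]*n[2])))
```

```text
12.45 [0.45184276 0.03570858 0.06599032] [1.15713643e-04 6.40867252e-01 7.67651709e-01 7.27644421e-05] [ 0.07788497 -0.86598409 -3.2646572 ]
jaw ang 10.286960567958252
```

View pics/w6.png

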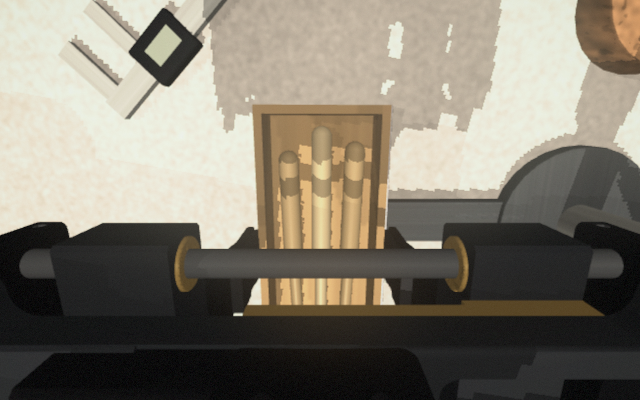

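Run:
```python
from h import *
s=load('w6.png'); yaw=.176
O=np.array([.632,.0642]);X=np.array([np.cos(yaw),np.sin(yaw)]);Y=np.array([-X[1],X[0]])
for p in [(-.148,.082),(-.136,.082),(-.148,.03)]: print(p,proj(s,(*(O+p[0]*X+p[1]*Y),.012)))
a=[ray(s,*c,.03+.066-.0166) for c in [(253,105),(391,105)]]
for q in a: d=q[:2]-O; print(q, d@X,d@Y)
q=(a[0]+a[1])/2; print(np.degrees(np.arctan2(*(a[1]-a[0])[1::-1])), 'centre est', (q[:2]-O)@X, (q[:2]-O)@Y-.075)
cv2.imwrite('pics/w6c.png',cv2.resize(s['img'][60:260,240:520,::-1],None,fx=2.8,fy=2.8))
```

```text
(-0.148, 0.082) [374.90934639 105.46477608]
(-0.136, 0.082) [392.9313455  105.51422681]
(-0.148, 0.03) [371.60074938 182.34348976]
[0.40661994 0.10380518 0.0794    ] -0.2149637917869216 0.07845578162341224
[0.46887966 0.11504607 0.0794    ] -0.1516976662824081 0.07862179280630152
10.234401762187819 centre est -0.18333072903466485 0.003538787214856884
```

View pics/w6c.png

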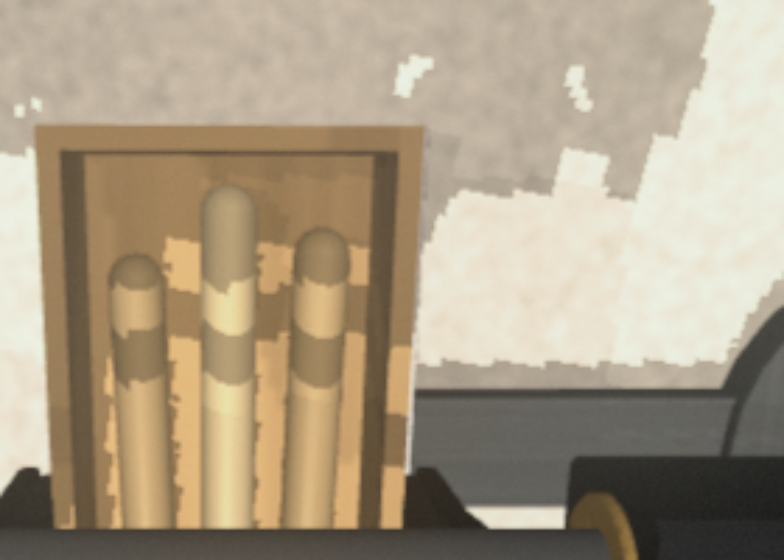

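>>> step_arm --deltas '[{"tx":0,"ty":0,"tz":-0.02,"rx":0,"ry":0,"rz":0,"fingers":0.055},{"tx":0,"ty":0,"tz":-0.016,"rx":0,"ry":0,"rz":0,"fingers":0.055},{"tx":0,"ty":0,"tz":-0.008,"rx":0,"ry":0,"rz":0,"fingers":0.055},{"tx":0,"ty":0,"tz":-0.003,"rx":0,"ry":0,"rz":0,"fingers":0.055},{"tx":0,"ty":0,"tz":-0.001,"rx":0,"ry":0,"rz":0,"fingers":0.055},{"tx":0,"ty":0,"tz":0,"rx":0,"ry":0,"rz":0,"fingers":0.055}]'

```text
t: 13.05
tool_pos: [0.4523, 0.0353, 0.0183]
tool_rot: [0.0, 0.641, 0.767, 0.001]
contact_force: [0.4, -0.2, -3.0]
grip_width: 0.0639
```

>>> step_arm --deltas '[{"tx":0,"ty":0,"tz":-0.001,"rx":0,"ry":0,"rz":0,"fingers":0.055},{"tx":0,"ty":0,"tz":-0.001,"rx":0,"ry":0,"rz":0,"fingers":0.055},{"tx":0,"ty":0,"tz":0,"rx":0,"ry":0,"rz":0,"fingers":0.055},{"tx":0,"ty":0,"tz":0,"rx":0,"ry":0,"rz":0,"fingers":0.055}]'

```text
t: 13.45
tool_pos: [0.4522, 0.0353, 0.0166]
tool_rot: [0.0, 0.641, 0.767, 0.001]
contact_force: [-2.4, -0.2, 6.0]
grip_width: 0.0635
```

>>> step_arm --deltas '[{"tx":0.001,"ty":-0.001,"tz":0,"rx":0,"ry":0,"rz":0,"fingers":0.055},{"tx":0.001,"ty":-0.001,"tz":0,"rx":0,"ry":0,"rz":0,"fingers":0.055},{"tx":0,"ty":0,"tz":0,"rx":0,"ry":0,"rz":0,"fingers":0.055},{"tx":0,"ty":0,"tz":0,"rx":0,"ry":0,"rz":0,"fingers":0.055}]'

```text
t: 13.85
tool_pos: [0.4523, 0.0353, 0.0166]
tool_rot: [-0.002, 0.641, 0.768, 0.0]
contact_force: [-8.6, 3.7, 13.2]
grip_width: 0.0637
```

>>> step_arm --deltas '[{"tx":0,"ty":0,"tz":0.001,"rx":0,"ry":0,"rz":0,"fingers":0.055},{"tx":0,"ty":0,"tz":0,"rx":0,"ry":0,"rz":0,"fingers":0.055},{"tx":0,"ty":0,"tz":0,"rx":0,"ry":0,"rz":0,"fingers":0.055}]'

```text
t: 14.15
tool_pos: [0.4538, 0.033, 0.0166]
tool_rot: [0.0, 0.641, 0.767, 0.0]
contact_force: [0.3, 0.8, -1.4]
grip_width: 0.0637
```

>>> step_arm --deltas '[{"tx":0.001,"ty":0,"tz":0,"rx":0,"ry":0,"rz":0,"fingers":0.055},{"tx":0.001,"ty":0,"tz":0,"rx":0,"ry":0,"rz":0,"fingers":0.055},{"tx":0,"ty":0,"tz":0,"rx":0,"ry":0,"rz":0,"fingers":0.055},{"tx":0,"ty":0,"tz":0,"rx":0,"ry":0,"rz":0,"fingers":0.055}]'

```text
t: 14.55
tool_pos: [0.4539, 0.033, 0.0167]
tool_rot: [-0.002, 0.641, 0.767, -0.001]
contact_force: [-6.6, -0.4, 7.7]
grip_width: 0.0636
```

>>> step_arm --deltas '[{"tx":-0.001,"ty":0,"tz":0,"rx":0,"ry":0,"rz":0,"fingers":0.055},{"tx":0,"ty":0,"tz":0,"rx":0,"ry":0,"rz":0,"fingers":0.065},{"tx":0,"ty":0,"tz":0,"rx":0,"ry":0,"rz":0,"fingers":0.075},{"tx":0,"ty":0,"tz":0,"rx":0,"ry":0,"rz":0,"fingers":0.085},{"tx":0,"ty":0,"tz":0,"rx":0,"ry":0,"rz":0,"fingers":0.085},{"tx":0,"ty":0,"tz":0,"rx":0,"ry":0,"rz":0,"fingers":0.085},{"tx":0,"ty":0,"tz":0.02,"rx":0,"ry":0,"rz":0,"fingers":0.085},{"tx":0,"ty":0,"tz":0.03,"rx":0,"ry":0,"rz":0,"fingers":0.085},{"tx":0,"ty":0,"tz":0.04,"rx":0,"ry":0,"rz":0,"fingers":0.085},{"tx":0,"ty":0,"tz":0.05,"rx":0,"ry":0,"rz":0,"fingers":0.085},{"tx":0,"ty":-0.04,"tz":0.05,"rx":0,"ry":0,"rz":0,"fingers":0.085},{"tx":0,"ty":-0.03,"tz":0.03,"rx":0,"ry":0,"rz":0,"fingers":0.085}]'

```text
t: 15.75
tool_pos: [0.4556, -0.0284, 0.2287]
tool_rot: [0.001, 0.64, 0.768, 0.002]
contact_force: [0.3, -0.0, -0.3]
grip_width: 0.0846
```

Run:
```python
from h import *
s=snap('wrist','w7.png'); st=robot.read_state(); print(st['t'],st['tool_pos'],st['contact_force'],st['qpos'])
cv2.imwrite('pics/w7c.png',cv2.resize(s['img'][100:320,220:480,::-1],None,fx=2.6,fy=2.6))
s=snap('top','t7.png')
cv2.imwrite('pics/t7c.png',cv2.resize(s['img'][125:290,170:450,::-1],None,fx=2.8,fy=2.8,interpolation=cv2.INTER_CUBIC))
s=snap('scene','s7.png')
```

```text
15.8 [ 0.4577858  -0.03489355  0.23304918] [ 1.71924302 -5.2706739   2.59622264] [-0.59343599 -0.14422904  0.56159666  1.90964701  0.07954604  1.34431291
  0.11939868]
```

View pics/w7.png

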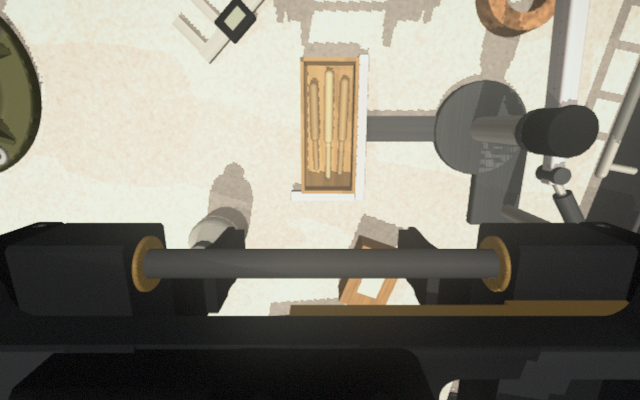

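View pics/w7c.png

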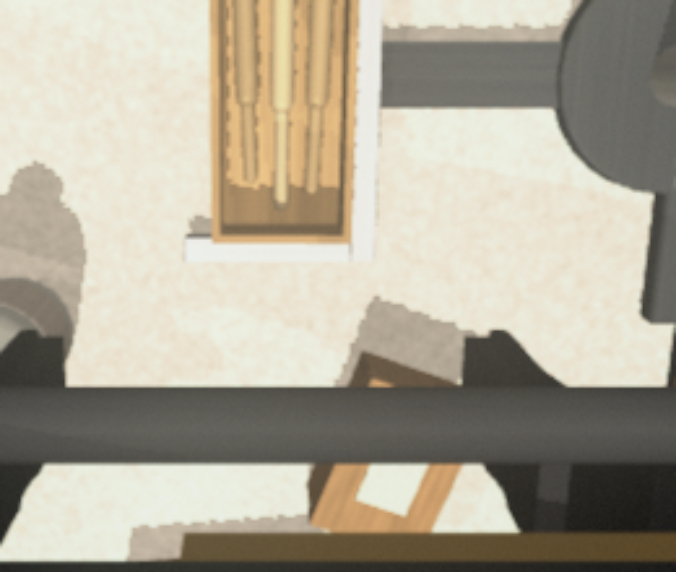

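View pics/t7c.png

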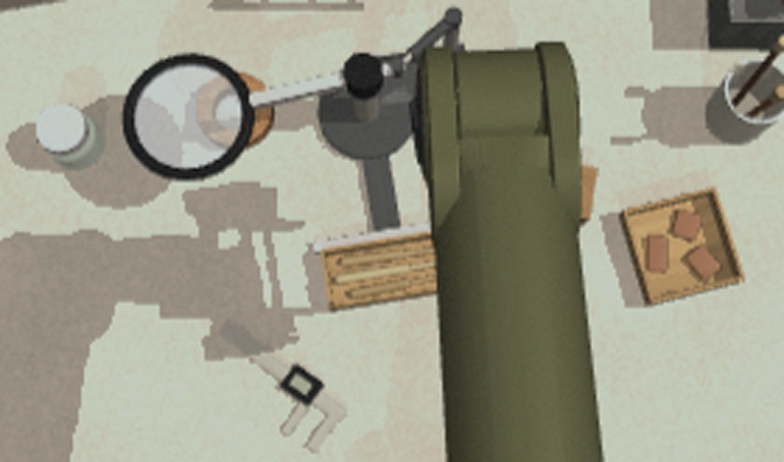

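Run:
```python
from h import *
s=load('w7.png'); yaw=.176
O=np.array([.632,.0642]);X=np.array([np.cos(yaw),np.sin(yaw)]);Y=np.array([-X[1],X[0]])
for n,c,z in [('near',(220+213/2.6,100+241/2.6),.03),('near r',(220+351/2.6,100+242/2.6),.03),('far l',(301,58),.03),('far r',(359,57),.03),('lens-side bar end',(369,54),.012),('short end',(220+186/2.6,100+258/2.6),.012)]:
    d=ray(s,*c,z)[:2]-O; print(n,np.round([d@X,d@Y],4))
# magnifier arm geometry
s=load('top0.png')
piv=O; L=ray(s,170+(189.5)/2.8-.5,125+(117.5)/2.8-.5,.142)[:2]; d=L-O; print('lens stand',d@X,d@Y,np.linalg.norm(d),'angle from -x cw', np.arctan2(d@Y,-d@X))
```

```text
near [-0.2122 -0.0738]
near r [-0.1488 -0.0741]
far l [-0.2116  0.0746]
far r [-0.1492  0.0759]
lens-side bar end [-0.1359  0.0825]
short end [-0.2263 -0.0863]
lens stand -0.01700070558057823 0.1794428359923492 0.18024637410837044 angle from -x cw 1.4763366526867838
```

>>> step_arm --deltas '[{"tx":0.02,"ty":0.024,"tz":0,"rx":0,"ry":0,"rz":0.01,"fingers":0.05},{"tx":0.03,"ty":0.036,"tz":0,"rx":0,"ry":0,"rz":0.02,"fingers":0.05},{"tx":0.03,"ty":0.036,"tz":0,"rx":0,"ry":0,"rz":0.02,"fingers":0.05},{"tx":0.03,"ty":0.036,"tz":0,"rx":0,"ry":0,"rz":0.02,"fingers":0.05},{"tx":0.03,"ty":0.035,"tz":0,"rx":0,"ry":0,"rz":0.01,"fingers":0.05},{"tx":0.014,"ty":0.016,"tz":0,"rx":0,"ry":0,"rz":0.01,"fingers":0.04},{"tx":0,"ty":0,"tz":0,"rx":0,"ry":0,"rz":0,"fingers":0.04},{"tx":0,"ty":0,"tz":0,"rx":0,"ry":0,"rz":0,"fingers":0.04}]'

```text
t: 16.7
tool_pos: [0.6076, 0.1553, 0.2236]
tool_rot: [-0.001, 0.606, 0.796, -0.002]
contact_force: [0.6, -0.5, -0.1]
grip_width: 0.0412
```

Run:
```python
from h import *
s=snap('wrist','w8.png'); st=robot.read_state(); print(st['t'],st['tool_pos'],st['tool_rot'],st['qpos'])
n=st['tool_rot'];print('jaw ang',np.degrees(np.arctan2(2*n[2]**2-1,2*n[1]*n[2])))
snap('top','t8.png'); snap('scene','s8.png')
```

```text
16.75 [0.60765327 0.15419176 0.22427246] [-5.10453983e-04  6.06151343e-01  7.95348141e-01 -1.27458628e-03] [-0.68214893  0.28830499  0.48347873  1.52484575 -0.13456144  1.36442313
  0.08064083]
jaw ang 15.376339121562527
```

View pics/w8.png

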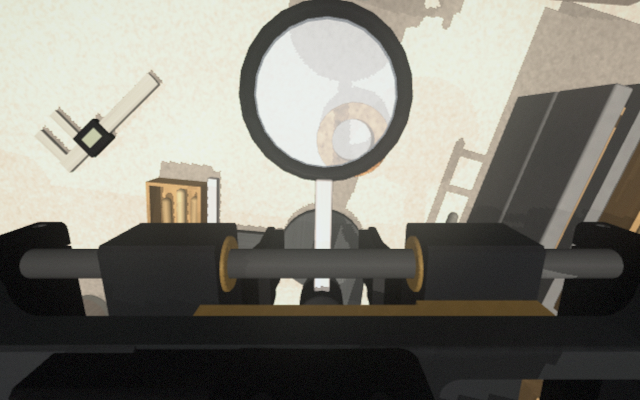

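View pics/s8.png

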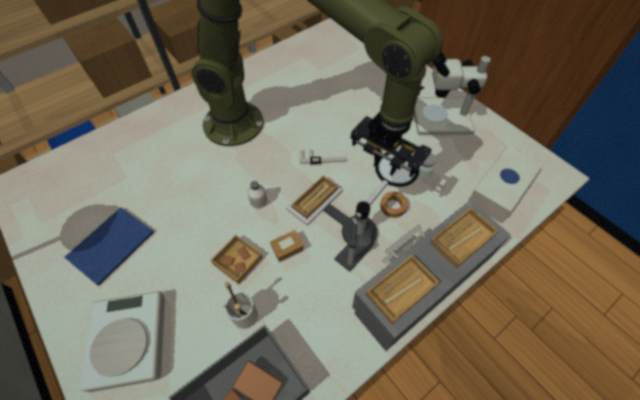

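Run:
```python
from h import *
s=load('w8.png')
im=s['img'][170:300,295:350,::-1]; cv2.imwrite('pics/w8c.png',cv2.resize(im,None,fx=4.5,fy=4.5,interpolation=cv2.INTER_CUBIC))
g=cv2.cvtColor(s['img'],cv2.COLOR_RGB2GRAY)
for r in (188,196,204,212,285): print(r,g[r,306:340])
# lens: dark ring mask
m=(g<75).astype(np.uint8); m[185:]=0
n,l,st,c=cv2.connectedComponentsWithStats(m); 
for i in range(1,n):
    if st[i,4]>3000: print(st[i],c[i]); cs,_=cv2.findContours((l==i).astype(np.uint8),cv2.RETR_EXTERNAL,cv2.CHAIN_APPROX_NONE); e=cv2.minEnclosingCircle(cs[0]); print(e, ray(s,*e[0],.142))
```

```text
188 [234 233 232 232 234 235 236 234 223 211 221 233 237 237 236 235 235 236
 235 235 235 234 236 237 232 213 179 174 185 185 185 184 184 182]
196 [234 236 236 237 235 234 233 233 213 198 224 233 237 237 236 235 235 236
 236 236 235 235 236 237 230 200 184 191 187 183 181 181 183 187]
204 [231 214 178 178 182 183 182 182 161 191 227 234 237 238 236 236 236 237
 236 235 235 236 236 237 227 187 167 183 180 181 178 178 178 179]
212 [ 77  80  82  86  89  93  97 102 120 183 228 235 238 237 238 237 236 236
 237 237 236 236 236 236 227 170  90  83  82  79  73  74  80 105]
285 [ 38  36  37  39  37  38  37  78 175 228 237 235 235 236 227 220 220 229
 235 235 234 233 224 157  50  38  38  36  38  37  37  42  45  62]
[ 240    0  171  127 4111] [313.51033812  39.75091219]
((323.6903381347656, 84.7080307006836), 87.1002426147461) [0.58385024 0.24681724 0.142     ]
[ 519   85   94  100 4595] [564.50533188 136.77170838]
((565.0, 134.5), 67.57413482666016) [0.77220593 0.26130091 0.142     ]
```

View pics/w8c.png

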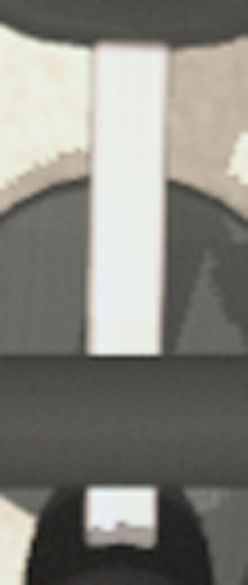

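Run:
```python
from h import *
s=load('w8.png')
a=ray(s,323,188,.144)[:2]; b=ray(s,321.3,285,.144)[:2]; L=ray(s,326,91,.142)[:2]
yaw=.176;O=np.array([.632,.0642]);X=np.array([np.cos(yaw),np.sin(yaw)]);Y=np.array([-X[1],X[0]])
d=(a-b)/np.linalg.norm(a-b); print(a,b,L,'bar ang',np.degrees(np.arctan2(d[1],d[0])))
n=np.array([-d[1],d[0]]); print('perp offset pivot',(O-a)@n,'lens',(L-a)@n, 'along pivot->lens',(L-O)@d)
print('theta',np.pi+yaw-np.arctan2(d[1],d[0]))
ca,cb=np.arctan2(*(L-O)[::-1]),0;print('theta from O-L',np.pi+yaw-ca)
print('pt at r=.085 from O along', O+.085*(L-O)/np.linalg.norm(L-O), 'tcp perp offset', (robot.read_state()['tool_pos'][:2]-a)@n)
```

```text
[0.60414617 0.17174412] [0.62558975 0.08897939] [0.58669375 0.24301686] bar ang 104.52541007852022
perp offset pivot 9.544141011810087e-06 lens -0.0009812917406120218 along pivot->lens 0.18446447547571215
theta 1.4932800957223507
theta from O-L 1.4986514624854617
pt at r=.085 from O along [0.61112348 0.14659643] tcp perp offset 0.000851594142724441
```

>>> step_arm --deltas '[{"tx":0.001,"ty":0,"tz":-0.03,"rx":0,"ry":0,"rz":-0.01,"fingers":0.045},{"tx":0,"ty":0,"tz":-0.03,"rx":0,"ry":0,"rz":0,"fingers":0.045},{"tx":0,"ty":0,"tz":-0.025,"rx":0,"ry":0,"rz":0,"fingers":0.045},{"tx":0,"ty":0,"tz":-0.01,"rx":0,"ry":0,"rz":0,"fingers":0.045},{"tx":0,"ty":0,"tz":0,"rx":0,"ry":0,"rz":0,"fingers":0.045},{"tx":0,"ty":0,"tz":0,"rx":0,"ry":0,"rz":0,"fingers":0.035},{"tx":0,"ty":0,"tz":0,"rx":0,"ry":0,"rz":0,"fingers":0.025},{"tx":0,"ty":0,"tz":0,"rx":0,"ry":0,"rz":0,"fingers":0.018},{"tx":0,"ty":0,"tz":0,"rx":0,"ry":0,"rz":0,"fingers":0.018},{"tx":0,"ty":0,"tz":0,"rx":0,"ry":0,"rz":0,"fingers":0.018}]' --newtons 30

```text
t: 17.85
tool_pos: [0.6098, 0.155, 0.1311]
tool_rot: [0.0, 0.61, 0.793, 0.0]
contact_force: [0.4, 0.2, 0.7]
grip_width: 0.0202
```

Run:
```python
from h import *
s=snap('wrist','w9.png'); st=robot.read_state(); print(st['t'],st['tool_pos'],st['tool_rot'],st['contact_force'],st['grip_width'])
```

```text
17.9 [0.60975462 0.15500426 0.13096091] [1.39874449e-04 6.09853866e-01 7.92513847e-01 2.12871988e-04] [-0.45659534  0.44907493 -0.58210301] 0.01897561498162155
```

View pics/w9.png

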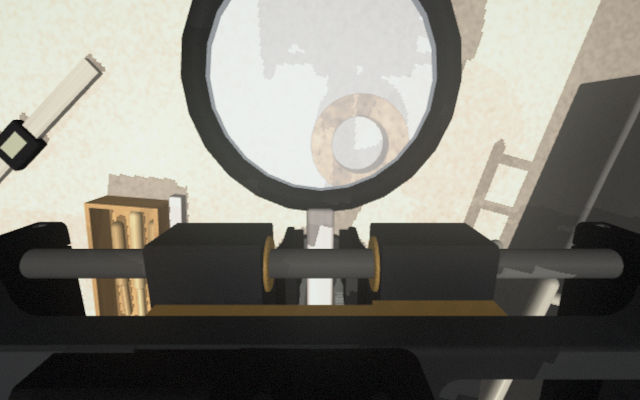

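Run:
```python
import numpy as np
O=np.array([.632,.0642]);r=.0935;a0=1.8106
st=[.02,.03]+[.04]*33+[.04,.04,.03,.03,.02,.02]; a=a0+np.cumsum(st); print(a[-1]-a0,'theta end',np.pi+.176-a[-1],len(st))
P=np.round(O+r*np.c_[np.cos(a),np.sin(a)],4); p0=np.array([.6098,.155])
D=np.diff(np.vstack([p0,P]),axis=0)
for i,(d,s) in enumerate(zip(D,st)): print(i,round(np.pi+.176-a[i],3),np.round(d,4),s)
```

```text
1.5500000000000007 theta end -0.043007346410207425 41
0 1.487 [-0.0018 -0.0004] 0.02
1 1.457 [-0.0027 -0.0008] 0.03
2 1.417 [-0.0036 -0.0011] 0.04
3 1.377 [-0.0035 -0.0013] 0.04
4 1.337 [-0.0035 -0.0014] 0.04
5 1.297 [-0.0034 -0.0016] 0.04
6 1.257 [-0.0033 -0.0017] 0.04
7 1.217 [-0.0033 -0.0018] 0.04
8 1.177 [-0.0031 -0.002 ] 0.04
9 1.137 [-0.0031 -0.0021] 0.04
10 1.097 [-0.0031 -0.0022] 0.04
11 1.057 [-0.0029 -0.0023] 0.04
12 1.017 [-0.0028 -0.0024] 0.04
13 0.977 [-0.0028 -0.0026] 0.04
14 0.937 [-0.0026 -0.0026] 0.04
15 0.897 [-0.0025 -0.0028] 0.04
16 0.857 [-0.0024 -0.0028] 0.04
17 0.817 [-0.0023 -0.003 ] 0.04
18 0.777 [-0.0022 -0.003 ] 0.04
19 0.737 [-0.0021 -0.0032] 0.04
20 0.697 [-0.0019 -0.0032] 0.04
21 0.657 [-0.0018 -0.0032] 0.04
22 0.617 [-0.0017 -0.0034] 0.04
23 0.577 [-0.0015 -0.0034] 0.04
24 0.537 [-0.0014 -0.0035] 0.04
25 0.497 [-0.0012 -0.0035] 0.04
26 0.457 [-0.0011 -0.0036] 0.04
27 0.417 [-0.001  -0.0036] 0.04
28 0.377 [-0.0008 -0.0036] 0.04
29 0.337 [-0.0007 -0.0037] 0.04
30 0.297 [-0.0005 -0.0037] 0.04
31 0.257 [-0.0004 -0.0037] 0.04
32 0.217 [-0.0002 -0.0038] 0.04
33 0.177 [-0.0001 -0.0037] 0.04
34 0.137 [ 0.0001 -0.0037] 0.04
35 0.097 [ 0.0002 -0.0038] 0.04
36 0.057 [ 0.0004 -0.0037] 0.04
37 0.027 [ 0.0003 -0.0028] 0.03
38 -0.003 [ 0.0005 -0.0027] 0.03
39 -0.023 [ 0.0003 -0.0019] 0.02
40 -0.043 [ 0.0004 -0.0018] 0.02
```

>>> step_arm --deltas '[{"tx":0,"ty":0,"tz":-0.005,"rx":0,"ry":0,"rz":0,"fingers":0.018},{"tx":-0.0018,"ty":-0.0004,"tz":0,"rx":0,"ry":0,"rz":0.02,"fingers":0.018},{"tx":-0.0027,"ty":-0.0008,"tz":0,"rx":0,"ry":0,"rz":0.03,"fingers":0.018},{"tx":-0.0036,"ty":-0.0011,"tz":0,"rx":0,"ry":0,"rz":0.04,"fingers":0.018},{"tx":-0.0035,"ty":-0.0013,"tz":0,"rx":0,"ry":0,"rz":0.04,"fingers":0.018},{"tx":-0.0035,"ty":-0.0014,"tz":0,"rx":0,"ry":0,"rz":0.04,"fingers":0.018},{"tx":-0.0034,"ty":-0.0016,"tz":0,"rx":0,"ry":0,"rz":0.04,"fingers":0.018},{"tx":0,"ty":0,"tz":0,"rx":0,"ry":0,"rz":0,"fingers":0.018}]'

```text
t: 18.7
tool_pos: [0.5908, 0.1481, 0.1257]
tool_rot: [-0.0, 0.523, 0.852, 0.0]
contact_force: [2.3, 1.2, -1.8]
grip_width: 0.0184
```

Run:
```python
from h import *
s=snap('wrist','w10.png'); st=robot.read_state(); print(st['t'],st['tool_pos'],st['tool_rot'],st['contact_force'],st['grip_width'],st['qpos'])
O=np.array([.632,.0642]);d=st['tool_pos'][:2]-O;print('r',np.linalg.norm(d),'theta',np.pi+.176-np.arctan2(d[1],d[0]))
```

```text
18.75 [0.59109207 0.14828615 0.12578024] [9.81140978e-05 5.23471473e-01 8.52043172e-01 2.03597764e-04] [ 1.3020898   0.5742348  -0.37283032] 0.01750525937687378 [-0.65412585  0.3134949   0.43898144  1.69249074 -0.1431839   1.16696675
  0.29143046]
r 0.093509030214502 theta 1.2940067067239118
```

View pics/w10.png

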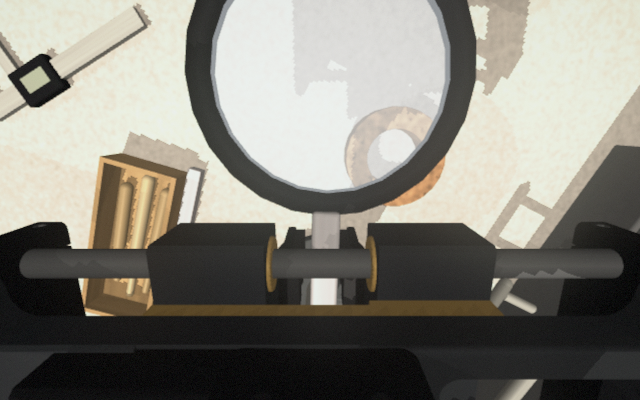

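Tracking well; the bar moves with the fingers. Continue with rows 6–17.

>>> step_arm --deltas '[{"tx":-0.0033,"ty":-0.0017,"tz":0,"rx":0,"ry":0,"rz":0.04,"fingers":0.018},{"tx":-0.0033,"ty":-0.0018,"tz":0,"rx":0,"ry":0,"rz":0.04,"fingers":0.018},{"tx":-0.0031,"ty":-0.002,"tz":0,"rx":0,"ry":0,"rz":0.04,"fingers":0.018},{"tx":-0.0031,"ty":-0.0021,"tz":0,"rx":0,"ry":0,"rz":0.04,"fingers":0.018},{"tx":-0.0031,"ty":-0.0022,"tz":0,"rx":0,"ry":0,"rz":0.04,"fingers":0.018},{"tx":-0.0029,"ty":-0.0023,"tz":0,"rx":0,"ry":0,"rz":0.04,"fingers":0.018},{"tx":-0.0028,"ty":-0.0024,"tz":0,"rx":0,"ry":0,"rz":0.04,"fingers":0.018},{"tx":-0.0028,"ty":-0.0026,"tz":0,"rx":0,"ry":0,"rz":0.04,"fingers":0.018},{"tx":-0.0026,"ty":-0.0026,"tz":0,"rx":0,"ry":0,"rz":0.04,"fingers":0.018},{"tx":-0.0025,"ty":-0.0028,"tz":0,"rx":0,"ry":0,"rz":0.04,"fingers":0.018},{"tx":-0.0024,"ty":-0.0028,"tz":0,"rx":0,"ry":0,"rz":0.04,"fingers":0.018},{"tx":-0.0023,"ty":-0.003,"tz":0,"rx":0,"ry":0,"rz":0.04,"fingers":0.018}]'

```text
t: 19.95
tool_pos: [0.5558, 0.1184, 0.1256]
tool_rot: [-0.001, 0.306, 0.952, -0.001]
contact_force: [-1.9, -3.9, 1.2]
grip_width: 0.018
```

```bash
cat > ck.py <<'E'
from h import *
import sys
s=snap('wrist',sys.argv[1]); st=robot.read_state(); print(st['t'],st['tool_pos'],st['tool_rot'],st['contact_force'],st['grip_width'],st['qpos'])
O=np.array([.632,.0642]);d=st['tool_pos'][:2]-O;print('r',np.linalg.norm(d),'theta',np.pi+.176-np.arctan2(d[1],d[0]))
E
python3 ck.py w11.png
```

```text
20.0 [0.55530688 0.11741688 0.12554771] [-0.00127418  0.30521767  0.95227995 -0.00185521] [-3.2375647  -4.66122084  2.78754416] 0.01842596097146499 [-0.59854187  0.22405145  0.38933797  1.79115671 -0.09049081  1.14827584
  0.76997972]
r 0.09334811709431183 theta 0.782616103327189
```

View pics/w11.png

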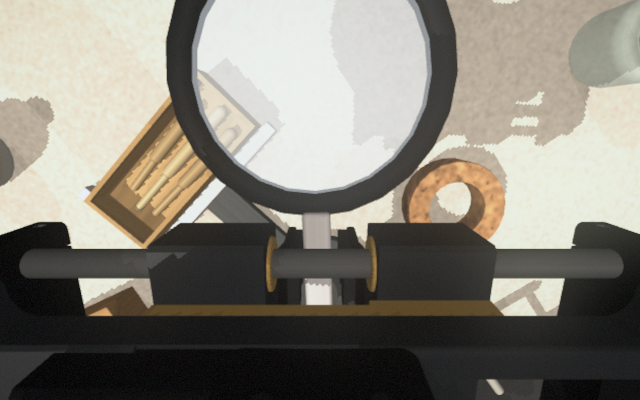

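Bar now leans on the leading finger (force ~5 N), as planned. Rows 18–29.

>>> step_arm --deltas '[{"tx":-0.0022,"ty":-0.003,"tz":0,"rx":0,"ry":0,"rz":0.04,"fingers":0.018},{"tx":-0.0021,"ty":-0.0032,"tz":0,"rx":0,"ry":0,"rz":0.04,"fingers":0.018},{"tx":-0.0019,"ty":-0.0032,"tz":0,"rx":0,"ry":0,"rz":0.04,"fingers":0.018},{"tx":-0.0018,"ty":-0.0032,"tz":0,"rx":0,"ry":0,"rz":0.04,"fingers":0.018},{"tx":-0.0017,"ty":-0.0034,"tz":0,"rx":0,"ry":0,"rz":0.04,"fingers":0.018},{"tx":-0.0015,"ty":-0.0034,"tz":0,"rx":0,"ry":0,"rz":0.04,"fingers":0.018},{"tx":-0.0014,"ty":-0.0035,"tz":0,"rx":0,"ry":0,"rz":0.04,"fingers":0.018},{"tx":-0.0012,"ty":-0.0035,"tz":0,"rx":0,"ry":0,"rz":0.04,"fingers":0.018},{"tx":-0.0011,"ty":-0.0036,"tz":0,"rx":0,"ry":0,"rz":0.04,"fingers":0.018},{"tx":-0.001,"ty":-0.0036,"tz":0,"rx":0,"ry":0,"rz":0.04,"fingers":0.018},{"tx":-0.0008,"ty":-0.0036,"tz":0,"rx":0,"ry":0,"rz":0.04,"fingers":0.018},{"tx":-0.0007,"ty":-0.0037,"tz":0,"rx":0,"ry":0,"rz":0.04,"fingers":0.018}]'

```text
t: 21.2
tool_pos: [0.5398, 0.076, 0.1256]
tool_rot: [0.0, 0.071, 0.997, -0.002]
contact_force: [1.1, -5.0, -1.2]
grip_width: 0.0182
```

```bash
python3 ck.py w12.png
```

```text
21.25 [0.53971158 0.07488437 0.12560097] [ 1.66726412e-04  7.07662646e-02  9.97490485e-01 -2.19985160e-03] [ 1.59424291 -7.08893015 -0.4760503 ] 0.01783744640462327 [-0.5214763   0.17141632  0.36613156  1.84766289 -0.0626017   1.13510969
  1.2953807 ]
r 0.09290483848497738 theta 0.2912584283388595
```

View pics/w12.png

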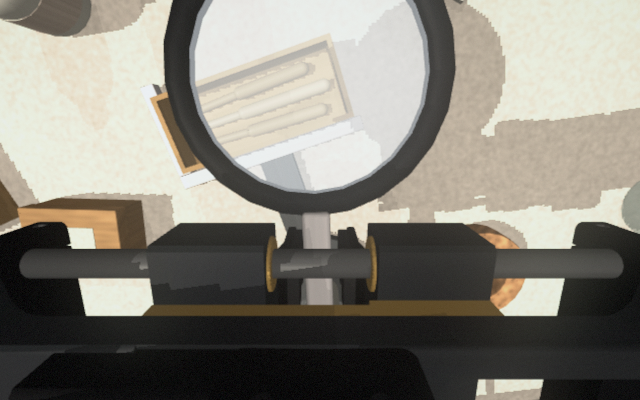

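>>> step_arm --deltas '[{"tx":-0.0005,"ty":-0.0037,"tz":0,"rx":0,"ry":0,"rz":0.04,"fingers":0.018},{"tx":-0.0004,"ty":-0.0037,"tz":0,"rx":0,"ry":0,"rz":0.04,"fingers":0.018},{"tx":-0.0002,"ty":-0.0038,"tz":0,"rx":0,"ry":0,"rz":0.04,"fingers":0.018},{"tx":-0.0001,"ty":-0.0037,"tz":0,"rx":0,"ry":0,"rz":0.04,"fingers":0.018},{"tx":0.0001,"ty":-0.0028,"tz":0,"rx":0,"ry":0,"rz":0.03,"fingers":0.018},{"tx":0.0001,"ty":-0.0028,"tz":0,"rx":0,"ry":0,"rz":0.03,"fingers":0.018},{"tx":0.0002,"ty":-0.0028,"tz":0,"rx":0,"ry":0,"rz":0.03,"fingers":0.018},{"tx":0.0002,"ty":-0.0019,"tz":0,"rx":0,"ry":0,"rz":0.02,"fingers":0.018},{"tx":0.0003,"ty":-0.0018,"tz":0,"rx":0,"ry":0,"rz":0.02,"fingers":0.018},{"tx":0.0003,"ty":-0.0018,"tz":0,"rx":0,"ry":0,"rz":0.02,"fingers":0.018},{"tx":0.0003,"ty":-0.0018,"tz":0,"rx":0,"ry":0,"rz":0.02,"fingers":0.018},{"tx":0,"ty":0,"tz":0,"rx":0,"ry":0,"rz":0,"fingers":0.018}]'

```text
t: 22.45
tool_pos: [0.5396, 0.0488, 0.1257]
tool_rot: [-0.0, -0.094, 0.996, 0.0]
contact_force: [0.1, -1.2, 0.5]
grip_width: 0.0176
```

```bash
python3 ck.py w13.png
```

```text
22.5 [0.53964187 0.04887182 0.12571785] [-1.47728206e-04 -9.40024591e-02  9.95571925e-01  2.39232481e-04] [0.98700826 0.98978385 0.26562925] 0.018270801410311028 [-0.46290826  0.1641883   0.35582006  1.85459208 -0.06341536  1.13398898
  1.67446619]
r 0.09362145792977261 theta 6.2947197965228625
```

>>> step_arm --deltas '[{"tx":0.0003,"ty":-0.0014,"tz":0,"rx":0,"ry":0,"rz":0.01,"fingers":0.018},{"tx":0.0003,"ty":-0.0014,"tz":0,"rx":0,"ry":0,"rz":0.01,"fingers":0.018},{"tx":0,"ty":0,"tz":0,"rx":0,"ry":0,"rz":0,"fingers":0.018},{"tx":0,"ty":0,"tz":0,"rx":0,"ry":0,"rz":0,"fingers":0.018}]'

```text
t: 22.9
tool_pos: [0.5403, 0.0463, 0.1257]
tool_rot: [-0.0, -0.104, 0.995, 0.0]
contact_force: [-1.6, 1.5, 0.2]
grip_width: 0.0176
```

```bash
python3 ck.py w14.png
```

```text
22.95 [0.54030148 0.04630208 0.12568372] [-6.13260025e-05 -1.04094367e-01  9.94567359e-01  3.56472924e-04] [0.32081605 2.7421955  0.5673467 ] 0.018022092317049248 [-0.45798148  0.16503272  0.35609262  1.85376385 -0.06403927  1.13388775
  1.70016229]
r 0.09342887258076499 theta 6.26642652709643
```

View pics/w14.png

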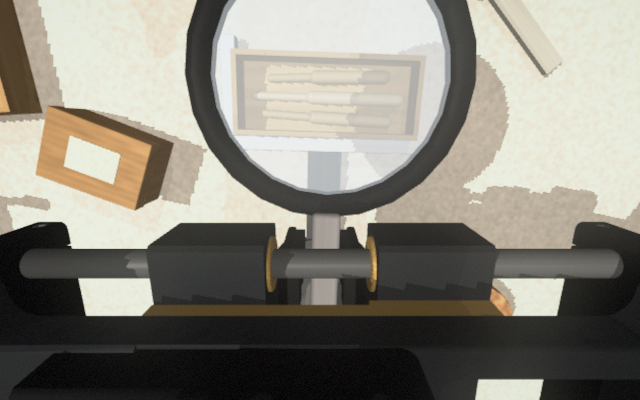

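>>> step_arm --deltas '[{"tx":0,"ty":0,"tz":0,"rx":0,"ry":0,"rz":0,"fingers":0.021},{"tx":0,"ty":0,"tz":0,"rx":0,"ry":0,"rz":0,"fingers":0.025},{"tx":0,"ty":0,"tz":0,"rx":0,"ry":0,"rz":0,"fingers":0.03},{"tx":0,"ty":0,"tz":0,"rx":0,"ry":0,"rz":0,"fingers":0.035},{"tx":0,"ty":0,"tz":0.015,"rx":0,"ry":0,"rz":0,"fingers":0.035},{"tx":0,"ty":0,"tz":0.03,"rx":0,"ry":0,"rz":0,"fingers":0.035},{"tx":0,"ty":0,"tz":0.04,"rx":0,"ry":0,"rz":0,"fingers":0.035},{"tx":0,"ty":0,"tz":0.04,"rx":0,"ry":0,"rz":0,"fingers":0.035},{"tx":0,"ty":-0.04,"tz":0.03,"rx":0,"ry":0,"rz":0,"fingers":0.035},{"tx":0,"ty":-0.045,"tz":0.02,"rx":0,"ry":0,"rz":0,"fingers":0.035},{"tx":0,"ty":-0.045,"tz":0,"rx":0,"ry":0,"rz":0,"fingers":0.035},{"tx":0,"ty":-0.045,"tz":0,"rx":0,"ry":0,"rz":0,"fingers":0.035}]'

```text
t: 24.15
tool_pos: [0.5407, -0.1312, 0.3033]
tool_rot: [0.002, -0.104, 0.995, -0.0]
contact_force: [-0.3, -1.2, -0.9]
grip_width: 0.035
```

>>> step_arm --deltas '[{"tx":0,"ty":-0.04,"tz":0,"rx":0,"ry":0,"rz":0,"fingers":0.035},{"tx":0,"ty":-0.04,"tz":0,"rx":0,"ry":0,"rz":0,"fingers":0.035},{"tx":0,"ty":0,"tz":0,"rx":0,"ry":0,"rz":0,"fingers":0.035},{"tx":0,"ty":0,"tz":0,"rx":0,"ry":0,"rz":0,"fingers":0.035}]'

```text
t: 24.55
tool_pos: [0.5401, -0.2103, 0.3016]
tool_rot: [0.0, -0.103, 0.995, 0.0]
contact_force: [-0.1, -0.0, 1.1]
grip_width: 0.0349
```

Run:
```python
from h import *
s=snap('top','t15.png')
cv2.imwrite('pics/t15c.png',cv2.resize(s['img'][125:290,170:450,::-1],None,fx=2.8,fy=2.8,interpolation=cv2.INTER_CUBIC))
s=snap('scene','s15.png')
cv2.imwrite('pics/s15c.png',cv2.resize(s['img'][130:340,200:460,::-1],None,fx=2.8,fy=2.8,interpolation=cv2.INTER_CUBIC))
print(robot.read_state()['t'])
```

```text
24.65
```

View pics/t15c.png

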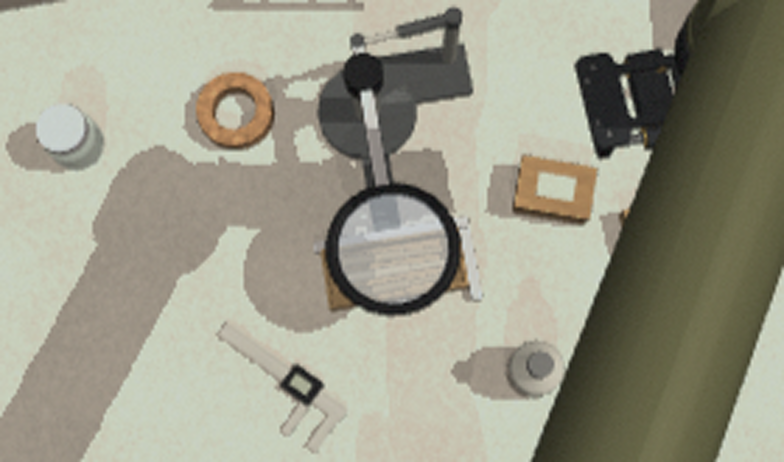

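View pics/s15c.png

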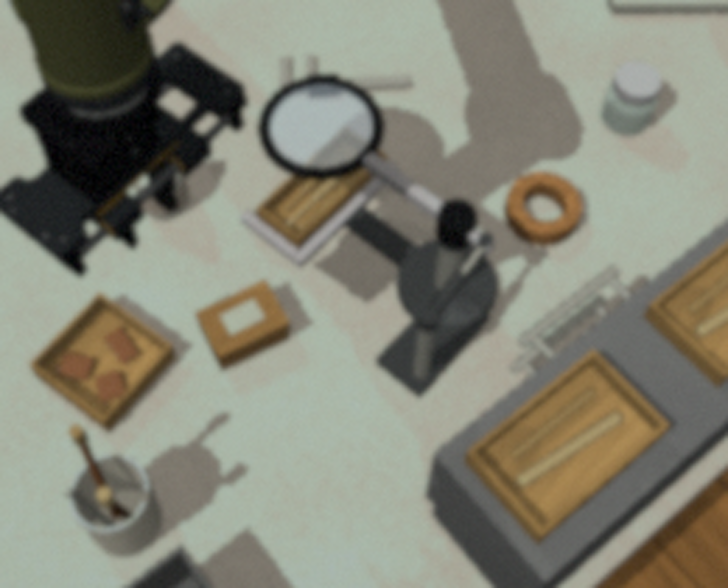

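Run:
```python
from h import *
s=load('t15.png');yaw=.176
O=np.array([.632,.0642]);X=np.array([np.cos(yaw),np.sin(yaw)]);Y=np.array([-X[1],X[0]])
A=lambda x,y,z:(lambda d:(d@X,d@Y))(ray(s,170+(x+.5)/2.8-.5,125+(y+.5)/2.8-.5,z)[:2]-O)
L=A(394,248,.142);print(L,'theta',np.arctan2(L[1],-L[0]))
print('tray corners',A(331,310,.03),A(469,289,.03))
for c in [(522,155),(598,168),(587,221),(514,205)]: print(np.round(A(*c,.04),3))
```

```text
(np.float64(-0.18143775436800622), np.float64(-0.00021546206119196082)) theta -0.0011875254996388137
tray corners (np.float64(-0.21605886380243988), np.float64(0.07405593875339625)) (np.float64(-0.21822618796001053), np.float64(-0.07329116353794861))
[-0.086 -0.154]
[-0.114 -0.232]
[-0.169 -0.209]
[-0.139 -0.136]
```

```bash
python3 -c "
from rig import robot
print(robot.job_done())"
```

```text
the job is handed in; nothing more can be done
None
```

The job is done and handed in at about 24.7 s of the 72 s allowed; `job_done()` gave no verdict.

- **Cardboard box:** I lifted it out of the stops and set it down on bare table between the shorter stop and the square tray. It lies flat and right way up, about 200 mm from the bay point.
- **Long tray:** I carried it level, set it down and nudged it against the longer stop. The wrist camera put it at about (-180.5, +0.7) mm in the stand's frame, square to within about 0.01 rad. The target was (-180, 0).
- **Magnifier:** I led it home between the fingers at about 0.4 rad/s. As it reached the end stop the force on the fingers dropped to almost nothing. Afterwards the top view showed it at about 0.00 rad.
- **Bystanders:** in the final top and scene views none appears to have moved. The arm hid most of the square tray from above, but the scene view shows it in place. I compared these by eye only and did not measure them.

**One disagreement:** a rough reading of the final top view put the tray about 4 mm further from the longer stop. I put that down to the lower edge of the tray's front wall having been read at rim height. Corrected for that, the reading agrees with the wrist view.

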